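# Lock the filter retainer into the container lid

### The arm

A 6-joint arm with a two-finger parallel gripper is mounted at the origin on a cart in front of the work surface, level with it; the furniture and walls round the work are solid. World frame = base frame: x ahead of the robot, y to its left, z up, the work surface at z = 0. Lengths are in mm, angles in rad, forces in N, time in s.
With the tool pointing down it reaches from about 300 to 875 mm from the base axis. Payload 6.4 kg.
Tool frame: the origin (TCP) lies midway between the tips of the shut fingers; the grasp point (between the pads) lies 19 mm behind it (r.grasp_offset is the distance from the TCP to the grasp point, in mm); z points along the fingers, y is the line along which they close (so a half turn about z gives the same grasp; the last joint's range is limited). The gripper opens to 88 mm and grips with 3 to 60 N. Pads are 18 mm wide; open, the fingers measure 123 mm over their backs; the gripper's body (75 mm by 187 mm) begins 45 mm behind the grasp point.
Start: joints at [-1.312, 0.181, 1.607, -0, 1.354, -0.206], TCP at [257.758, -514.006, 204.514] pointing down, gripper open.
Joint ranges: [-2.99, 2.99], [-0.89, 2.07], [0.3, 2.58], [-1.14, 4.28], [0, 2.63], [-3.12, 3.12]. Speed limits (rad/s): [2.57, 2.57, 3.01, 3.14, 3.14, 3.14].

### API

Orientations are given as a unit quaternion [w, x, y, z].
In Python, from cell import telemetry, capture, get_calibration, workorder, silhouettes, r gives the robot as it stands.
- The arm moves only by the tool carry_out, never from a script. Its argument "targets" is text: rows parted by semicolons, each of 7 numbers parted by spaces: the shift along the tool's x, y, z in cm, then the turn, a rotation vector about the tool's x, y, z in degrees, then the opening, from 0 (shut) to 1 (fully open). A call has 1 to 5 rows; each row shifts and turns the commanded pose from where the row before left it, along the tool's axes as they then stand; what a row does not reach is not made up. A row lasts 1/12 s, in which the tool goes at most 41.7 mm and 7.16 degrees, less where a joint would pass 70% of its speed; a pose out of reach is approached as far as the arm can. A call with a gripper value outside its range is refused whole. The fingers move at their own pace and stop on an object; "squeeze" is the grip in N (left out, the last holds). Time passes only in rows, so rows that do not move let the fingers close. It gives the time, the measured TCP pose, the force, the opening and the grip force at its end, in the units of the state.
- telemetry.get_obs(): the state, without advancing time (a new reading comes with each control period).
- capture(name): name is "side" or "top" or "wrist"; returns the picture (400x640x3 uint8, red, green, blue); there is no depth.
- get_calibration(name): a dict with "vertical_fov" (degrees; the focal length in pixels is half the picture's height over the tangent of half this angle, whatever the lens; pixels are square), "cx", "cy" (the principal point, pixels), "R" (3x3) and "t" (3): a world point X has camera coordinates R X + t. Camera axes: x right, y down, z forward; pixel columns grow to the right and rows downward; lengths in mm; the calibration is good to about 2 mm. A picture is of the moment at which its call begins: read the wrist's pose just before it. get_calibration takes no time and is no camera call; for the wrist camera it gives the pose at the moment of the call.
- workorder.finish_job(): hands the job in; it is judged then, once.
Trained networks look in the newest picture that a camera, given by its name, has taken for a name from the list of things; names that differ only in an ending like _2 or _b are one class to them, and where a whole thing is asked for, a point or a joint stands for the part that bears it (a point fixed in the world has none). Each returns a list of dicts, best first, with "p" (0 to 1); they miss things now and then, are a little off and sometimes report something else, mostly with a low value. They report only what shows in the picture. A call takes as long as a camera call.
- silhouettes(thing, camera): "region" (400x640 bool, what is visible of it) and "extent" ([left, top, right, bottom] in pixels, round what is visible of it).
The state is a dict: "time_s": time; "joint_pos": joint angles; "dq": joint speeds; "joint_efforts": joint torques, N m; "ee_pos": TCP position; "tcp_rot": TCP orientation; "wrist_force": force on the tool from outside, world axes, zero at the start; "moment": the same for the moment, N m; "width": finger opening in mm; "finger_force": force on a finger pad.
Only numpy, scipy, OpenCV 4.12 (cv2) and the standard library are available. Lean on these libraries where they do the work, as an engineer would, in place of code of your own. Each camera call takes 0.05 s, during which the arm holds its last target. There are 200 camera calls.

### The job

Fit the round filter retainer to the sterilisation container lid that lies inside up on the mat: carry it by its black ball knob, gripped firmly across the middle because it is slippery, and set it over the stud, turning it a little to and fro until the cross pin drops into its slot and it sits down on the seal. Then press it down against the sprung seal, turn it clockwise (seen from above) up to its stop, and let it spring up into its locked position. Never force it hard down or hard against the stop, and leave the instruments lying around where they are.

Things in the scene. Friction and masses are not known exactly. Their poses are not given: they have to be found in the camera images.
- retainer: Loose filter retainer, 0.25 kg: perforated steel disc, diameter 112, 4 thick, with a hollow steel hub (diameter 46, top at 25 mm) and a black ball knob on a neck. Lies flat on the bench. Origin: centre of the underside; z up to the knob. Two red bars across from each other mark the direction of the slot below: -70 degrees (-1.22 rad) from its x axis. Half a turn makes no difference.
- ball_centre (a point): Centre of the retainer's polished ball knob, diameter 42, 50 mm above the underside. Slippery (friction about 0.45 on any pad): taken lightly, or above or below its middle, it slides or turns in the fingers; 40 to 50 N across the middle holds it while pressing and turning.
- slot (a point): Centre of the slot in the retainer's underside: 8.5 mm wide, 38 long, under the red bars, with a 12 mm bore in the middle. Once pressed down past the pin, the retainer turns 70 degrees clockwise (from above) to a stop, where a notch 2 mm deep catches the pin; it cannot turn the other way. The stop is felt as the moment climbing by 0.1 N m and more within 2 or 3 degrees.
- lid: Aluminium container lid lying inside up like a shallow tray, fixed on a thin mat: 190 x 156 mm, rim 32 high, floor at 8 mm. Origin: under its centre, on the bench; z up, x along the long side. Red dots on its floor lie along x: the red bars point roughly there at entry. Green dots lie at -70 and 110 degrees: the red bars point roughly there when locked (retainer's x near the lid's x).
- stud_tip (a point): Round tip of the fixed stud (diameter 7) at the lid's centre, 33 mm above its origin. A pin (diameter 5, 30 long, underside at 22 mm, top at 27) crosses it, up to 30 degrees (0.52 rad) off the lid's x either way: this is not in the poses. If the slot misses it (over 6 degrees off), the retainer lies on it at 27 mm. Wrenching on at the stop with 0.4 N m more than the turning takes harms it.
- seal: Blue sprung seal ring (diameter 92, 9 wide) round the stud; origin as the lid's. Its top, 21 mm above the lid's origin, carries the retainer once the pin is in the slot. It yields 5 mm, pushing up with 3.5 N at first and 2.5 N more per mm, then is rigid (16 N). Below 17 mm (13.5 N) the retainer can turn, against about 0.3 N m: 14 to 18 N is right, over 30 N harms the seal.
- locked_height (a point): Point on the lid's axis 19 mm above its origin: the retainer's underside is here when the seal has pushed it up into the notch.
- rake_retractor: Bystander: steel rake retractor, 185 mm long, lying on the bench at the left; origin at the centre of its underside.
- skin_marker: Bystander: blue pen, 133 mm long, lying on the bench behind the lid; origin at the centre of its underside.
- trocar: Bystander: steel trocar, 184 mm long, with a round handle, lying behind the lid at the right; origin at the centre of its underside.
- ring_forceps_6: Bystander: steel ring-handled forceps, 170 mm long, lying on the bench at the front right; origin at the centre of its underside.

How it is judged:
By the outcome, as a careful person would: the job done as asked, in the order asked, and still so for the second after the job is handed in, with the robot touching nothing.
It also fails if it takes over 72 s, if anything falls off the work surface, if the arm or the gripper's body presses on something with over 40 N, if the wrist force passes 120 N, or if a joint passes its speed limit or range.

## Working session

There is one attempt and no reset: what is moved stays moved. The work goes in short steps, Python scripts to look and compute and a tool call to move; the robot and the scene stay as the last step left them, time stands still between calls to the robot, and variables do not carry over. Pictures are saved under pics/ and viewed, at most 10 in all, crops included, and the job is handed in when it is done.

Besides the shell and the picture viewer there is one more tool, called after "Request:" as a command line: name --argument value ..., lists and objects as JSON in quotes. carry_out: Moves the arm, as the interface text tells. Its arguments: {"type":"object","properties":{"targets":{"type":"string"},"squeeze":{"type":"number"}},"required":["targets"]}

```bash
mkdir -p pics; ls
python3 - <<'E'
from cell import telemetry, capture, get_calibration, silhouettes, r
import cv2, numpy as np
o=telemetry.get_obs(); print(o)
for n in ("side","top"):
    im=capture(n); cv2.imwrite(f"pics/{n}1.png",im[:,:,::-1]); c=get_calibration(n); print(n,c)
    for th in ("retainer","ball_centre","lid","stud_tip","seal"):
        try:
            d=silhouettes(th,n)
            for q in d[:2]: 
                ys,xs=np.nonzero(q["region"]); print(n,th,round(q["p"],2),q["extent"],xs.mean().round(1),ys.mean().round(1),len(xs))
        except Exception as e: print(th,e)
E
```

```text
pics
{'time_s': 0.0, 'joint_pos': array([-1.31230354e+00,  1.81526782e-01,  1.60800150e+00,  1.97511258e-05,
        1.35382362e+00, -2.06329160e-01]), 'dq': array([-0.00053253, -0.00045604, -0.00044295, -0.00010784,  0.00061301,
       -0.00032932]), 'joint_efforts': array([-1.03986153e-03, -4.33871090e+01, -3.41853297e+01,  7.01709813e-02,
        3.86833737e-02, -1.37110119e-04]), 'ee_pos': array([ 257.60157586, -513.39701356,  203.62136869]), 'tcp_rot': array([-8.79577639e-04,  9.73114033e-01,  2.30322175e-01, -1.33007589e-05]), 'wrist_force': array([ 0.34075941, -0.33700549,  0.0823256 ]), 'moment': array([ 0.00786642, -0.02154599,  0.01447049]), 'finger_force': 0.0, 'width': 88.02402247414562}
side {'vertical_fov': 46.10764314211546, 'cx': 319.9970455751767, 'cy': 188.1951526132104, 'R': array([[-0.99539189, -0.09403259,  0.01878427],
       [-0.07288636,  0.61464642, -0.78542814],
       [ 0.06231016, -0.78317792, -0.61866776]]), 't': array([ 584.11625568,   44.32009825, 1890.14658182])}
side retainer 0.62 [313.4, 234.2, 345.4, 264.1] 330.1 250.8 640
side ball_centre 0.96 [315
[... 416 characters left out ...]
cy': 196.92696318050486, 'R': array([[-4.47180796e-03, -9.99989888e-01, -4.77310439e-04],
       [-9.98556679e-01,  4.49094478e-03, -5.35200010e-02],
       [ 5.35216034e-02,  2.37290360e-04, -9.98566664e-01]]), 't': array([ 101.13236698,  567.04901862, 1426.47598007])}
top retainer 0.97 [212.0, 197.0, 254.3, 229.1] 231.5 213.9 1069
top ball_centre 0.8 [212.6, 195.7, 246.9, 232.0] 231.6 213.7 1112
top lid 0.68 [279.7, 201.3, 358.2, 268.7] 317.8 237.3 4178
top lid 0.35 [213.8, 193.8, 246.1, 231.7] 231.6 213.8 1081
top stud_tip 0.74 [278.6, 202.5, 359.1, 273.8] 317.8 237.2 4057
top seal 0.66 [300.7, 224.6, 335.6, 255.9] 317.4 238.6 308
top seal 0.43 [375.2, 125.5, 425.2, 147.9] 413.1 138.8 184
```

```bash
cat > h.py <<'E'
import numpy as np, cv2
from scipy.spatial.transform import Rotation as Ro
from cell import telemetry, capture, get_calibration, silhouettes, r
def px2w(c,u,v,z):
    f=200/np.tan(np.radians(c["vertical_fov"]/2)); R=np.array(c["R"]);t=np.array(c["t"])
    d=R.T@np.array([(u-c["cx"])/f,(v-c["cy"])/f,1]); C=-R.T@t
    return C+d*(z-C[2])/d[2]
def w2px(c,X):
    f=200/np.tan(np.radians(c["vertical_fov"]/2)); p=np.array(c["R"])@np.array(X)+c["t"]
    return np.array([c["cx"]+f*p[0]/p[2],c["cy"]+f*p[1]/p[2]])
def pose():
    o=telemetry.get_obs(); q=o["tcp_rot"]; return o, np.array(o["ee_pos"]), Ro.from_quat([q[1],q[2],q[3],q[0]])
E
python3 - <<'E'
from h import *
c=get_calibration("top"); s=get_calibration("side")
print("ball top",px2w(c,231.5,213.8,25),"lid",px2w(c,317.8,237.2,16),"seal",px2w(c,317.4,238.6,21))
print("side", px2w(s,330.2,251,25),px2w(s,353.6,205,16))
w=get_calibration("wrist");print(w); o,p,R=pose(); C=-np.array(w["R"]).T@w["t"]
print("cam in tool",R.inv().apply(C-p), "cam z in tool",R.inv().apply(w["R"][2]),"tool x,y",R.as_matrix()[:,0],R.as_matrix()[:,1])
a=cv2.imread("pics/top1.png")[90:310,170:470]; cv2.imwrite("pics/top1c.png",cv2.resize(a,None,fx=2.6,fy=2.6,interpolation=cv2.INTER_CUBIC))
E
```

```text
ball top [518.04136804 349.59487716  25.        ] lid [447.52047304  94.22553607  16.        ] seal [443.53970401  95.44372004  21.        ]
side [516.88580406 372.3453112   25.        ] [445.95665247 107.33803029  16.        ]
{'vertical_fov': 71.50827498955103, 'cx': 315.43490938304706, 'cy': 197.18536755949265, 'R': array([[ 4.49448182e-01, -8.93306394e-01, -1.37292223e-04],
       [-8.54233992e-01, -4.29834678e-01,  2.92449032e-01],
       [-2.61305603e-01, -1.31323406e-01, -9.56281101e-01]]), 't': array([-575.55202487,  -40.75004449,  390.08483262])}
cam in tool [  75.88837852    0.48204899 -180.34326702] cam z in tool [-2.92460881e-01  2.64445155e-04  9.56277451e-01] tool x,y [8.93935735e-01 4.48195161e-01 1.24962531e-05] [ 4.48195161e-01 -8.93935735e-01  1.49888120e-05]
```

View pics/top1c.png

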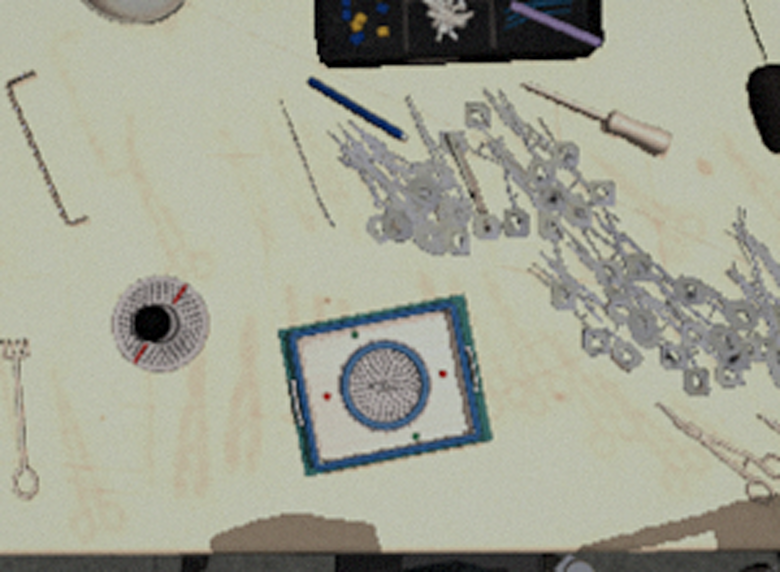

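View pics/side1.png

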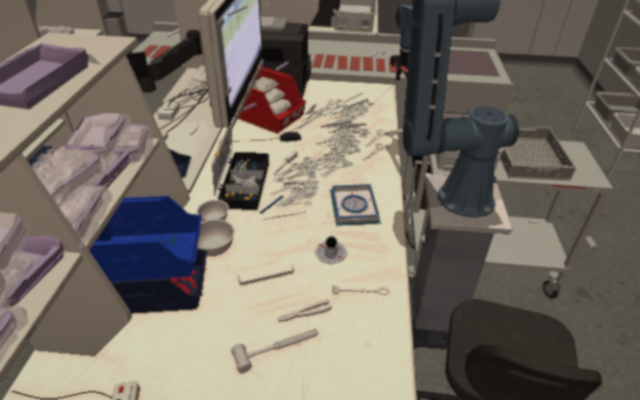

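```bash
cat >> h.py <<'E'
def plan(goal,yaw,n=None,p0=None,R0=None,tmax=7.0,vmax=40):
    """rows from the present pose (or p0,R0) to TCP goal with tool down, tool x at yaw (deg); even steps"""
    o,p,R=pose()
    if p0 is not None: p,R=np.array(p0,float),R0
    Rg=Ro.from_matrix([[np.cos(a:=np.radians(yaw)),np.sin(a),0],[np.sin(a),-np.cos(a),0],[0,0,-1]])
    rv=(Rg*R.inv()).as_rotvec(); ang=np.degrees(np.linalg.norm(rv)); d=np.array(goal)-p
    if n is None: n=int(np.ceil(max(ang/tmax,np.linalg.norm(d)/vmax,1)))
    out=[]
    for i in range(n):
        s=R.inv().apply(d/n)/10; Rn=Ro.from_rotvec(rv/n)*R; t=np.degrees((R.inv()*Rn).as_rotvec()); R=Rn
        out.append(" ".join(f"{x:.2f}" for x in s)+"  "+" ".join(f"{x:.1f}" for x in t))
    print(f"n={n} yaw0->goal ang {ang:.1f}, d",d.round(1)); print("\n".join(out)); return Rg
E
python3 - <<'E'
from h import *
plan([430,108,150],138.6)
E
```

```text
n=17 yaw0->goal ang 112.0, d [172.3 622.  -54.5]
2.55 -2.82 0.32  0.0 0.0 -6.6
2.85 -2.51 0.32  0.0 0.0 -6.6
3.12 -2.16 0.32  0.0 0.0 -6.6
3.35 -1.79 0.32  0.0 0.0 -6.6
3.53 -1.39 0.32  0.0 0.0 -6.6
3.67 -0.98 0.32  0.0 0.0 -6.6
3.76 -0.55 0.32  0.0 0.0 -6.6
3.79 -0.12 0.32  0.0 0.0 -6.6
3.78 0.32 0.32  0.0 0.0 -6.6
3.72 0.75 0.32  0.0 0.0 -6.6
3.61 1.17 0.32  0.0 0.0 -6.6
3.45 1.58 0.32  0.0 0.0 -6.6
3.25 1.96 0.32  0.0 0.0 -6.6
3.00 2.32 0.32  0.0 0.0 -6.6
2.72 2.65 0.32  0.0 0.0 -6.6
2.39 2.95 0.32  0.0 0.0 -6.6
2.04 3.20 0.32  0.0 0.0 -6.6
```

The side view shows the retainer near (331,248) and the lid near (355,205), with nothing tall between the robot's start and the lid.

Request:
carry_out --targets "2.5 -2.8 0.3 0 0 -6.6 1; 2.8 -2.5 0.3 0 0 -6.6 1; 3.1 -2.2 0.3 0 0 -6.6 1; 3.4 -1.8 0.3 0 0 -6.6 1; 3.5 -1.4 0.3 0 0 -6.6 1" --squeeze 45

```text
time_s: 1.02
ee_pos: [307.3, -329.7, 189.3]
tcp_rot: [0.0, 0.866, 0.499, 0.0]
wrist_force: [0.1, -0.3, 0.9]
width: 87.8
finger_force: 0.0
```

Request:
carry_out --targets "3.7 -1 0.3 0 0 -6.6 1; 3.8 -0.5 0.3 0 0 -6.6 1; 3.8 -0.1 0.3 0 0 -6.6 1; 3.8 0.3 0.3 0 0 -6.6 1; 3.7 0.7 0.3 0 0 -6.6 1"

```text
time_s: 1.43
ee_pos: [358.0, -146.1, 174.7]
tcp_rot: [0.001, 0.689, 0.725, 0.0]
wrist_force: [0.4, 0.7, -0.5]
width: 87.9
finger_force: 0.0
```

Request:
carry_out --targets "3.6 1.2 0.3 0 0 -6.6 1; 3.4 1.6 0.3 0 0 -6.6 1; 3.2 2 0.3 0 0 -6.6 1; 3 2.3 0.3 0 0 -6.6 1; 2.7 2.6 0.3 0 0 -6.6 1"

```text
time_s: 1.85
ee_pos: [408.8, 35.8, 159.8]
tcp_rot: [0.001, 0.454, 0.891, 0.0]
wrist_force: [1.3, -0.6, -0.1]
width: 88.4
finger_force: 0.0
```

Request:
carry_out --targets "2.4 2.9 0.3 0 0 -6.6 1; 2 3.2 0.3 0 0 -6.6 1; 0 0 0 0 0 0 1; 0 0 0 0 0 0 1; 0 0 0 0 0 0 1"

```text
time_s: 2.27
ee_pos: [428.0, 106.5, 153.4]
tcp_rot: [-0.0, 0.352, 0.936, -0.0]
wrist_force: [0.1, -0.3, -0.1]
width: 88.0
finger_force: 0.0
```

Run:
```python
from h import *
o,p,R=pose(); print(o["time_s"],p,R.as_matrix()[:,0],o["joint_pos"].round(3),np.abs(o["dq"]).max())
c=get_calibration("wrist"); im=capture("wrist"); cv2.imwrite("pics/w1.png",im[:,:,::-1])
for th in ("retainer","ball_centre","lid","seal"):
    for q in silhouettes(th,"wrist")[:2]:
        ys,xs=np.nonzero(q["region"]); print(th,round(q["p"],2),q["extent"],xs.mean().round(1),ys.mean().round(1),len(xs))
np.save("w1.npy",c,allow_pickle=True)
```

```text
2.2667 [428.01431222 106.47610293 153.44547733] [-7.52753960e-01  6.58301963e-01  3.39373560e-05] [-0.026 -0.073  1.982 -0.     1.233 -0.878] 0.03923437844829279
retainer 0.86 [482.7, 36.5, 602.4, 143.9] 539.2 90.5 9112
ball_centre 0.92 [483.8, 38.1, 607.3, 143.8] 539.2 90.4 9013
lid 0.75 [212.2, 73.8, 428.6, 288.3] 320.4 187.0 25014
lid 0.75 [483.7, 37.5, 602.8, 142.3] 539.0 90.2 8982
seal 0.82 [274.6, 157.0, 359.0, 237.8] 317.7 195.3 1963
```

View pics/w1.png

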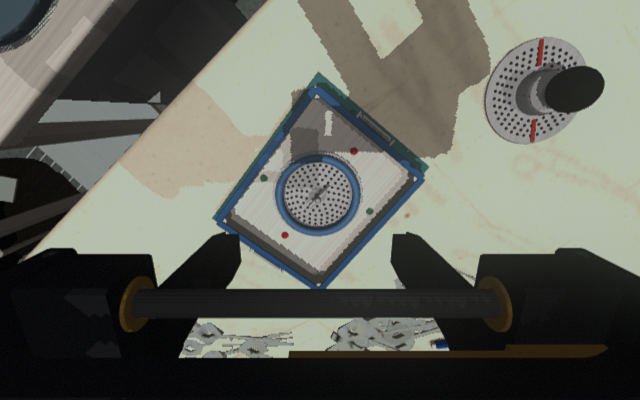

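The wrist view shows the lid centre at about (318,195), red dots at (354,151) and (285,235), and the retainer at about (530,90) with bars at (541,52) and (533,131).

Run:
```python
from h import *
c=np.load("w1.npy",allow_pickle=True).item(); im=cv2.imread("pics/w1.png")
hsv=cv2.cvtColor(im,cv2.COLOR_BGR2HSV)
def blobs(m,mn):
    n,l,s,ce=cv2.connectedComponentsWithStats(m.astype(np.uint8)); return [(ce[i],s[i,4]) for i in range(1,n) if s[i,4]>=mn]
H,S,V=[hsv[...,i].astype(int) for i in range(3)]
red=((H<8)|(H>172))&(S>140)&(V>90)
for ce,a in blobs(red,12): print("red",ce.round(1),a,px2w(c,*ce,8 if ce[0]<450 else 4).round(1))
gr=(H>50)&(H<80)&(S>90)&(V>50)
for ce,a in blobs(gr,12): 
    if a<120: print("green",ce.round(1),a,px2w(c,*ce,8).round(1))
bl=(H>95)&(H<115)&(S>120)&(V>60); bl[:150]=0;bl[245:]=0;bl[:,:268]=0;bl[:,:][:,366:]=0
ys,xs=np.nonzero(bl); print("seal ell",cv2.fitEllipse(np.c_[xs,ys].astype(np.float32)[cv2.convexHull(np.c_[xs,ys].astype(np.int32),returnPoints=False)[:,0]]))
e=cv2.fitEllipse(np.c_[xs,ys].astype(np.float32)[cv2.convexHull(np.c_[xs,ys].astype(np.int32),returnPoints=False)[:,0]])
print("seal centre",px2w(c,*e[0],21).round(1))
cv2.imwrite("pics/w1c.png",cv2.resize(im[150:242,268:368],None,fx=6,fy=6,interpolation=cv2.INTER_CUBIC))
# ball silhouette (dark) near retainer
m=(V<60); m[:, :500]=0; m[:40]=0; m[140:]=0
for ce,a in blobs(m,400): print("ball",ce.round(1),a,px2w(c,*ce,50).round(1))
```

```text
red [539.9  52.1] 89 [482.9 377.3   4. ]
red [532.7 130.2] 71 [551.3 332.    4. ]
red [353.9 152.1] 12 [434.5 160.5   8. ]
red [284.4 234.9] 25 [458.4  27.4   8. ]
green [368.9 210.9] 18 [503.6 128.9   8. ]
seal ell ((316.88983154296875, 196.45370483398438), (73.9416275024414, 130.21253967285156), 134.91744995117188)
seal centre [443.9  94.9  21. ]
ball [573.2  88.9] 2107 [517.  355.1  50. ]
```

View pics/w1c.png

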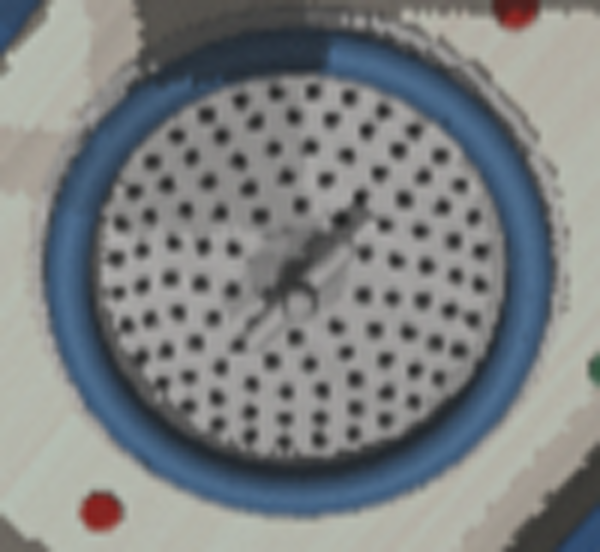

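Run:
```python
from h import *
c=np.load("w1.npy",allow_pickle=True).item(); im=cv2.imread("pics/w1.png")
k=10; x0,y0,w,h=290,170,56,54
b=cv2.resize(im[y0:y0+h,x0:x0+w],None,fx=k,fy=k,interpolation=cv2.INTER_LANCZOS4)
b=cv2.convertScaleAbs(b,alpha=1.5,beta=-40)
f=lambda X:tuple(int(v) for v in ((w2px(c,X)-[x0-.5,y0-.5])*k).round())
L=np.array([446.4,94])
for z,col in((33,(0,0,255)),(27,(0,255,0)),(8,(255,0,0))): cv2.circle(b,f([*L,z]),5,col,-1)
for a in range(-110,-40,10):
    for s in(1,-1):
        d=s*np.array([np.cos(np.radians(a)),np.sin(np.radians(a))])
        cv2.circle(b,f([*(L+15*d),25]),3,(0,255,255) if a!=-80 else (255,0,255),-1)
cv2.imwrite("pics/w1d.png",b)
```

```text
(no output)
```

View pics/w1d.png

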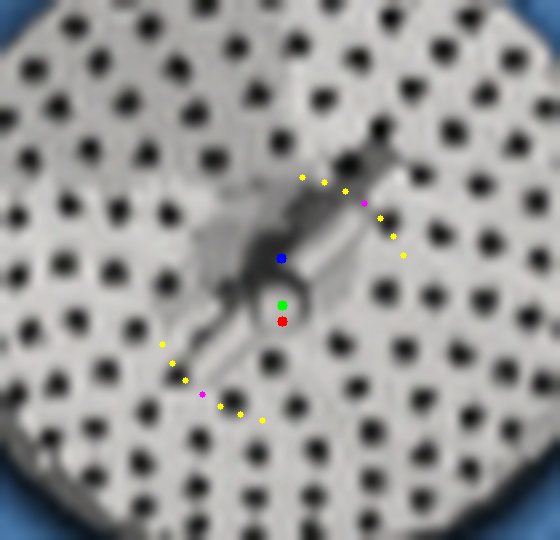

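The pin is the bright band from about (309.5,206.5) to (327,190.5) in full-picture pixels, with its shadow above-left. The stud tip shows near (318.3,200.2).

Run:
```python
from h import *
c=np.load("w1.npy",allow_pickle=True).item(); im=cv2.imread("pics/w1.png",0)
for A,B in (((309.5,206.5),(327,190.5)),((309,206),(327.5,190))):
    a=px2w(c,*A,25);b=px2w(c,*B,25);d=a-b;print(a.round(1),b.round(1),((a+b)/2).round(1),np.hypot(*d[:2]),np.degrees(np.arctan2(d[1],d[0])))
print("tip",px2w(c,318.2,199.8,33).round(1))
# rectified band score
best=[]
L=np.array([446,94])
for a in np.arange(-115,-45,1.):
  u=np.array([np.cos(np.radians(a)),np.sin(np.radians(a))]); v=np.array([-u[1],u[0]])
  for ox in np.arange(-5,5.1,.5):
    s=lambda off:np.mean([cv2.getRectSubPix(im,(1,1),tuple(map(float,w2px(c,[*(L+v*(ox+off)+u*t),26]))))[0,0] for t in np.r_[-13:-5:9j,5:13:9j]])
    best.append((s(0)+s(1)+s(-1)-1.5*s(4)-1.5*s(-4),a,ox))
print(sorted(best)[::-1][:6])
from h import plan
Rg=plan([517,355,120],138.8)
plan([517,355,31],138.8,p0=[517,355,120],R0=Rg)
```

```text
[446.6  81.1  25. ] [445.3 109.2  25. ] [445.9  95.1  25. ] 28.15580937786643 -87.25701196132013
[445.8  81.1  25. ] [445.2 110.   25. ] [445.5  95.5  25. ] 28.98366519458753 -88.86451074001249
tip [445.2  95.8  33. ]
[(np.float64(113.55555555555557), np.float64(-81.0), np.float64(0.0)), (np.float64(112.13888888888889), np.float64(-82.0), np.float64(0.0)), (np.float64(111.91666666666663), np.float64(-80.0), np.float64(0.0)), (np.float64(109.86111111111111), np.float64(-83.0), np.float64(0.0)), (np.float64(108.72222222222226), np.float64(-79.0), np.float64(0.0)), (np.float64(108.16666666666671), np.float64(-82.0), np.float64(0.5))]
n=7 yaw0->goal ang 0.1, d [ 88.6 249.6 -33.7]
1.40 3.51 0.48  0.0 0.0 -0.0
1.40 3.51 0.48  0.0 0.0 -0.0
1.40 3.51 0.48  0.0 0.0 -0.0
1.40 3.51 0.48  0.0 0.0 -0.0
1.40 3.52 0.48  0.0 0.0 -0.0
1.40 3.52 0.48  0.0 0.0 -0.0
1.40 3.52 0.48  0.0 0.0 -0.0
n=3 yaw0->goal ang 0.0, d [  0.   0. -89.]
0.00 0.00 2.97  0.0 0.0 0.0
0.00 0.00 2.97  0.0 0.0 0.0
0.00 0.00 2.97  0.0 0.0 0.0
```

Request:
carry_out --targets "1.4 3.5 0.5 0 0 0 1; 1.4 3.5 0.5 0 0 0 1; 1.4 3.5 0.5 0 0 0 1; 1.4 3.5 0.5 0 0 0 1; 1.4 3.5 0.5 0 0 0 1"

```text
time_s: 2.93
ee_pos: [491.7, 285.1, 128.5]
tcp_rot: [0.0, 0.353, 0.936, 0.0]
wrist_force: [1.0, -0.2, -0.1]
width: 87.7
finger_force: 0.0
```

Request:
carry_out --targets "1.4 3.5 0.5 0 0 0 1; 1.4 3.5 0.5 0 0 0 1; 0 0.1 0 0 0 0 1; 0 0 0 0 0 0 1; 0 0 0 0 0 0 1"

```text
time_s: 3.35
ee_pos: [516.4, 355.2, 118.2]
tcp_rot: [-0.0, 0.352, 0.936, -0.001]
wrist_force: [-0.0, 0.6, 0.9]
width: 88.3
finger_force: 0.0
```

Run:
```python
from h import *
o,p,R=pose(); print(o["time_s"],p,o["joint_pos"].round(3),np.abs(o["dq"]).max())
c=get_calibration("wrist"); im=capture("wrist"); bgr=im[:,:,::-1].copy(); cv2.imwrite("pics/w2.png",bgr)
hsv=cv2.cvtColor(bgr,cv2.COLOR_BGR2HSV);H,S,V=[hsv[...,i].astype(int) for i in range(3)]
red=((H<8)|(H>172))&(S>140)&(V>90)
n,l,s,ce=cv2.connectedComponentsWithStats(red.astype(np.uint8))
for i in range(1,n):
    if s[i,4]>30: print("red",ce[i].round(1),s[i,4],px2w(c,*ce[i],4).round(1))
for q in silhouettes("ball_centre","wrist")[:2]:
    m=q["region"]; ys,xs=np.nonzero(m); print(q["p"],q["extent"],len(xs))
    d=m&(V<50); n,l,s,ce=cv2.connectedComponentsWithStats(d.astype(np.uint8)); i=1+s[1:,4].argmax(); print(ce[i],s[i],px2w(c,*ce[i],50))
```

```text
3.35 [516.38075772 355.16719409 118.15542019] [ 0.414  0.379  1.542 -0.     1.222 -0.438] 0.02857375452374907
red [320.7 225. ] 32 [556.5 328.    4. ]
0.81 [266.0, 132.0, 368.1, 234.0] 7959
[315.36722798 197.61917098] [ 294  176   46   45 1544] [517.39278407 354.317906    50.        ]
```

View pics/w2.png

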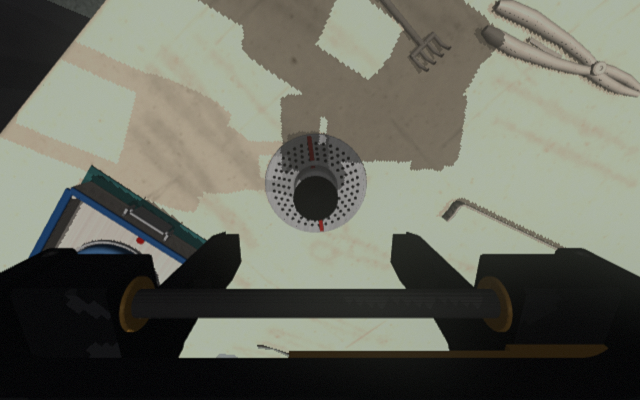

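Request:
carry_out --targets "-0.1 0 3 0 0 0 1; 0 0 3 0 0 0 1; 0 0 2 0 0 0 1; 0 0 0.7 0 0 0 1; 0 0 0 0 0 0 1" --squeeze 46

```text
time_s: 3.87
ee_pos: [515.9, 353.9, 30.1]
tcp_rot: [-0.001, 0.352, 0.936, -0.001]
wrist_force: [-0.2, -0.5, -0.0]
width: 88.3
finger_force: 0.0
```

Request:
carry_out --targets "0 0 0 0 0 0 0; 0 0 0 0 0 0 0; 0 0 0 0 0 0 0; 0 0 0 0 0 0 0; 0 0 0 0 0 0 0"

```text
time_s: 4.28
ee_pos: [517.8, 356.0, 32.6]
tcp_rot: [0.001, 0.352, 0.936, 0.001]
wrist_force: [-0.3, 0.2, 0.4]
width: 56.7
finger_force: 0.0
```

Request:
carry_out --targets "0 0 0 0 0 0 0; 0 0 0 0 0 0 0; 0 0 0 0 0 0 0; 0 0 0 0 0 0 0; 0 0 0 0 0 0 0"

```text
time_s: 4.7
ee_pos: [516.9, 355.4, 31.6]
tcp_rot: [-0.0, 0.351, 0.936, -0.0]
wrist_force: [-3.9, -2.7, 12.5]
width: 23.9
finger_force: 19.0
```

Run:
```python
from h import *
o,p,R=pose(); print(o)
bgr=capture("wrist")[:,:,::-1].copy()
s=capture("side")[:,:,::-1]
s=cv2.resize(s[200:300,270:400],(520,400),interpolation=cv2.INTER_CUBIC)
w=cv2.resize(bgr[60:360,120:520],(280,210)); s[190:,240:]=w
cv2.imwrite("pics/g1.png",s); cv2.imwrite("pics/w3.png",bgr)
```

```text
{'time_s': 4.7, 'joint_pos': array([ 4.13584517e-01,  4.91027172e-01,  1.58191579e+00, -3.43372255e-04,
        1.06957056e+00, -4.38703683e-01]), 'dq': array([-0.00174822, -0.01327004, -0.00854763, -0.00083084,  0.01861643,
        0.00077012]), 'joint_efforts': array([ 2.33388576e-01, -4.94348037e+01, -2.82934713e+01,  3.19116125e-01,
       -1.05509654e+00, -2.03433452e-02]), 'ee_pos': array([516.8902907 , 355.39592518,  31.574131  ]), 'tcp_rot': array([-2.24543650e-04,  3.51498679e-01,  9.36188252e-01, -4.29230090e-04]), 'wrist_force': array([-3.9475435 , -2.69822019, 12.54934671]), 'moment': array([-0.50382705,  0.48040726,  0.03469083]), 'finger_force': 18.972656428813934, 'width': 23.94030385334778}
```

View pics/g1.png

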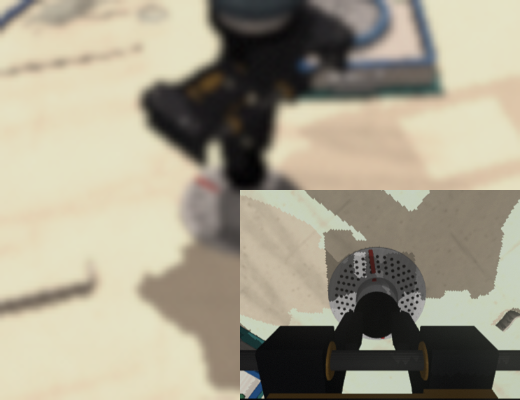

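The inset shows both fingertips closing beside the ball (ball near (375,315) in the inset), not across its middle, so the grip must be redone. I'll open and re-measure.

Request:
carry_out --targets "0 0 0 0 0 0 1; 0 0 0 0 0 0 1; 0 0 0 0 0 0 1; 0 0 0 0 0 0 1; 0 0 0 0 0 0 1"

```text
time_s: 5.22
ee_pos: [516.7, 355.4, 31.0]
tcp_rot: [-0.0, 0.352, 0.936, -0.0]
wrist_force: [-0.6, 0.2, 0.2]
width: 47.1
finger_force: 0.0
```

Request:
carry_out --targets "0 0 -2 0 0 0 1; 0 0 -3 0 0 0 1; 0 0 -3 0 0 0 1; 0 0 0 0 0 0 1; 0 0 0 0 0 0 1"

```text
time_s: 5.63
ee_pos: [518.5, 356.2, 113.5]
tcp_rot: [0.001, 0.352, 0.936, 0.001]
wrist_force: [0.0, 0.2, -0.5]
width: 80.6
finger_force: 0.0
```

Run:
```python
from h import *
def meas(bgr,c):
    hsv=cv2.cvtColor(bgr,cv2.COLOR_BGR2HSV);H,S,V=[hsv[...,i].astype(int) for i in range(3)]
    red=((H<8)|(H>172))&(S>110)&(V>50)
    n,l,s,ce=cv2.connectedComponentsWithStats(red.astype(np.uint8))
    for i in range(1,n):
        if s[i,4]>15 and ce[i][1]<260: print("red",ce[i].round(1),s[i],px2w(c,*ce[i],4).round(1))
    d=(V<50).astype(np.uint8); d[:130]=0; d[240:]=0; d[:,:250]=0; d[:,380:]=0
    n,l,s,ce=cv2.connectedComponentsWithStats(d)
    for i in range(1,n):
        if s[i,4]>300: print("dark",ce[i].round(1),s[i],px2w(c,*ce[i],50).round(1))
o,p,R=pose(); print(o["time_s"],p,o["width"],o["wrist_force"]); c=get_calibration("wrist")
f=200/np.tan(np.radians(c["vertical_fov"]/2))
print("tcp px",w2px(c,p),"grasp px",w2px(c,p+[0,0,19]))
bgr=capture("wrist")[:,:,::-1].copy(); cv2.imwrite("pics/w4.png",bgr)
meas(bgr,c); C=-np.array(c["R"]).T@c["t"];print("cam",C, "ball dia px",42*f/(C[2]-50))
print("--w2 pic");  meas(cv2.imread("pics/w2.png"),c)
cv2.imwrite("pics/cmp.png",np.vstack([cv2.imread("pics/w3.png")[120:320,180:460],bgr[120:320,180:460]]))
```

```text
5.6333 [518.52627267 356.22832658 113.48518761] 80.60336520931193 [ 0.0441544   0.16845036 -0.45268258]
tcp px [315.13134307 224.3682379 ] grasp px [315.1857383  235.94836762]
red [308.  147.3] [305 136   7  24  89] [483.5 377.3   4. ]
red [318.8 225.5] [317 220   5  12  41] [556.8 328.6   4. ]
red [133.9 241.5] [131 238   8   7  35] [432.4 156.4   4. ]
dark [313.3 198. ] [ 291  176   47   46 1605] [517.8 354.8  50. ]
cam [461.74506672 405.34435608 293.68178398] ball dia px 47.87620567928371
--w2 pic
red [310.1 147.7] [307 136   7  24  85] [485.2 378.7   4. ]
red [320.6 224.6] [319 219   4  12  40] [557.3 330.8   4. ]
red [139.6 240.4] [136 237   8   7  37] [435.9 162.4   4. ]
dark [315.4 197.6] [ 294  176   46   45 1544] [518.7 356.5  50. ]
```

View pics/cmp.png

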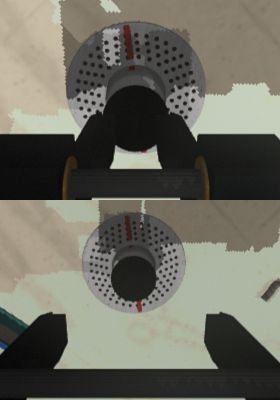

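The lower part shows the retainer unmoved, with the ball at about (313,198). The tips of the open fingers show at row 233, which puts them well behind the TCP. They probably move forward in an arc as they close, so I'll measure that in the air at ball width.

Request:
carry_out --targets "-3 0 0 0 0 0 0.48; -3 0 0 0 0 0 0.48; 0 0 0 0 0 0 0.48; 0 0 0 0 0 0 0.48; 0 0 0 0 0 0 0.48"

```text
time_s: 6.1
ee_pos: [561.0, 315.8, 109.6]
tcp_rot: [-0.001, 0.352, 0.936, -0.001]
wrist_force: [-0.3, -0.1, -0.1]
width: 55.3
finger_force: 0.0
```

Request:
carry_out --targets "0 0 0 0 0 0 0.48; 0 0 0 0 0 0 0.48; 0 0 0 0 0 0 0.48; 0 0 0 0 0 0 0.48"

```text
time_s: 6.43
ee_pos: [561.8, 316.7, 111.5]
tcp_rot: [-0.0, 0.351, 0.936, 0.0]
wrist_force: [-0.2, -0.6, 0.0]
width: 42.1
finger_force: 0.0
```

Run:
```python
from h import *
o,p,R=pose(); print(o["time_s"],p,o["width"])
bgr=capture("wrist")[:,:,::-1].copy(); cv2.imwrite("pics/w5.png",bgr)
c=get_calibration("wrist")
for z in (0,-10,-19,-30):
    print(z,[w2px(c,p+R.apply([x,y,z])).round(0).tolist() for x in(9,-9) for y in (-21,21)])
a=bgr[140:300,200:430]; a=cv2.resize(a,None,fx=1.7,fy=1.7); b=cv2.resize(cv2.imread("pics/w2.png")[140:300,200:430],None,fx=1.7,fy=1.7)
cv2.imwrite("pics/cmp2.png",np.vstack([a,b]))
```

```text
6.4333 [561.83884466 316.70792404 111.51718168] 42.107972178042495
0 [[285.0, 212.0], [346.0, 212.0], [285.0, 236.0], [345.0, 236.0]]
-10 [[283.0, 217.0], [347.0, 217.0], [284.0, 242.0], [346.0, 242.0]]
-19 [[281.0, 222.0], [349.0, 222.0], [282.0, 248.0], [348.0, 248.0]]
-30 [[279.0, 229.0], [351.0, 230.0], [280.0, 257.0], [350.0, 257.0]]
```

View pics/cmp2.png

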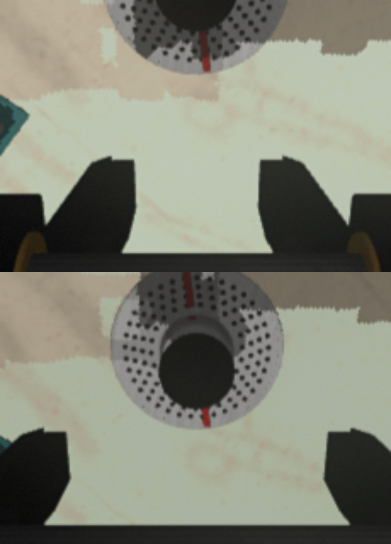

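The crops show the tips at about (279,234) and (353,233) at 42 mm width, which puts them about 34 mm behind the reported TCP. That explains the grip landing on top of the ball. I'll check the robot's own figures.

Run:
```python
from h import *
print(r, {k:getattr(r,k) for k in dir(r) if not k.startswith("_")})
o,p,R=pose(); c=get_calibration("wrist")
from scipy.optimize import least_squares
for y,uv in((21,[(278.8,234),(353,233)]),(44,[(239.5,233.5),(392,233.5)])):
    f=lambda q:np.r_[w2px(c,p+R.apply([q[0],-y,q[1]]))-uv[0],w2px(c,p+R.apply([q[0],y,q[1]]))-uv[1]]
    print(y,least_squares(f,[9,-20]).x, least_squares(f,[9,-20]).fun.round(1))
```

```text
<Robot object at 0x7f0041cc0050> {'PlanningError': <class 'cell.PlanningError'>, 'grasp_offset': 18.700000000000003}
21 [  9.31955819 -35.85451587] [-0.9 -0.6 -0.9  0.6]
44 [  8.06152759 -33.07903589] [-0.7 -0.1 -0.7  0.1]
```

The camera fits agree: the fingertips end about 34–36 mm short of the reported TCP. The ball triangulates to z = 50 from two views, so the camera height is right. I'll go back, descend in guarded steps and watch the force.

Request:
carry_out --targets "0 0 0 0 0 0 1; 2 0 0 0 0 0 1; 2 0 0 0 0 0 1; 1.8 -0.1 0 0 0 0 1; 0 0 0 0 0 0 1" --squeeze 46

```text
time_s: 6.9
ee_pos: [515.4, 355.5, 111.4]
tcp_rot: [-0.001, 0.35, 0.937, -0.0]
wrist_force: [0.2, 0.4, -0.1]
width: 73.5
finger_force: 0.0
```

Request:
carry_out --targets "0 0 0 0 0 0 1; 0 0 3 0 0 0 1; 0 0 3 0 0 0 1; 0 0 2 0 0 0 1; 0 0 1 0 0 0 1"

```text
time_s: 7.32
ee_pos: [517.0, 351.9, 18.3]
tcp_rot: [-0.001, 0.352, 0.936, -0.002]
wrist_force: [-0.7, 0.3, 0.1]
width: 88.0
finger_force: 0.0
```

Request:
carry_out --targets "0 0 0.5 0 0 0 1; 0 0 0.5 0 0 0 1; 0 0 0 0 0 0 1; 0 0 0 0 0 0 1"

```text
time_s: 7.65
ee_pos: [519.1, 353.8, 12.6]
tcp_rot: [0.001, 0.352, 0.936, 0.001]
wrist_force: [0.1, -0.3, 0.6]
width: 88.0
finger_force: 0.0
```

Request:
carry_out --targets "0 0 0.3 0 0 0 1; 0 0 0.3 0 0 0 1; 0 0 0.2 0 0 0 1; 0 0 0.1 0 0 0 1; 0 0 0 0 0 0 1"

```text
time_s: 8.07
ee_pos: [517.8, 353.5, 2.3]
tcp_rot: [-0.0, 0.352, 0.936, -0.0]
wrist_force: [0.4, -0.3, 0.1]
width: 87.9
finger_force: 0.0
```

Request:
carry_out --targets "0 0 0.1 0 0 0 1; 0 0 0.1 0 0 0 1; 0 0 0.1 0 0 0 1; 0 0 0 0 0 0 1"

```text
time_s: 8.4
ee_pos: [517.9, 353.5, -0.7]
tcp_rot: [-0.0, 0.352, 0.936, -0.0]
wrist_force: [0.2, 0.3, -0.6]
width: 87.9
finger_force: 0.0
```

Run:
```python
from h import *
o,p,R=pose(); c=get_calibration("wrist"); C=-np.array(c["R"]).T@c["t"]
bgr=capture("wrist")[:,:,::-1].copy(); cv2.imwrite("pics/w6.png",bgr)
V=bgr.max(2); print(p,C,"ball pred px",w2px(c,[517.5,354.6,50]))
for row in (190,200,210,220,230,240,250,260,270):
    d=np.flatnonzero(np.diff((V[row]<50).astype(int)))
    print(row,d.tolist()[:14])
```

```text
[517.86604832 353.50417144  -0.73494802] [461.80858022 402.93393402 179.63308833] ball pred px [316.01442202 259.82398545]
190 [255, 258, 292, 297, 349, 355]
200 [250, 253, 350, 353, 358, 362]
210 [356, 358, 363, 367]
220 [365, 370]
230 [15, 16, 271, 275, 290, 341, 364, 369]
240 [32, 33, 207, 239, 266, 267, 273, 278, 282, 350, 363, 364, 392, 423]
250 [9, 12, 21, 35, 41, 74, 197, 239, 278, 354, 357, 359, 391, 433]
260 [15, 16, 20, 151, 186, 240, 276, 356, 390, 443, 479, 604]
270 [4, 153, 175, 235, 270, 272, 277, 355, 359, 361, 394, 454, 477, 624]
```

No contact with the TCP reading below bench height, so the tip offset is confirmed. The ball now appears at row 260, level with the pads. Close.

Request:
carry_out --targets "0 0 0.2 0 0 0 1; 0 0 0 0 0 0 0; 0 0 0 0 0 0 0; 0 0 0 0 0 0 0; 0 0 0 0 0 0 0" --squeeze 46

```text
time_s: 8.87
ee_pos: [518.1, 353.6, -2.4]
tcp_rot: [0.0, 0.352, 0.936, 0.0]
wrist_force: [-0.0, -0.2, -0.5]
width: 63.8
finger_force: 0.0
```

Request:
carry_out --targets "0 0 0 0 0 0 0; 0 0 0 0 0 0 0; 0 0 0 0 0 0 0; 0 0 0 0 0 0 0; 0 0 0 0 0 0 0"

```text
time_s: 9.28
ee_pos: [518.1, 353.6, -2.4]
tcp_rot: [0.0, 0.352, 0.936, 0.0]
wrist_force: [-0.0, 0.7, 0.2]
width: 39.2
finger_force: 45.9
```

Request:
carry_out --targets "0 0 0 0 0 0 0; 0 0 0 0 0 0 0"

```text
time_s: 9.45
ee_pos: [518.1, 353.6, -2.5]
tcp_rot: [0.0, 0.352, 0.936, 0.0]
wrist_force: [0.6, -0.4, -1.1]
width: 39.3
finger_force: 45.9
```

Request:
carry_out --targets "0 0 -0.5 0 0 0 0; 0 0 -1.5 0 0 0 0; 0 0 -2 0 0 0 0; 0 0 -2 0 0 0 0; 0 0 0 0 0 0 0"

```text
time_s: 9.87
ee_pos: [520.5, 354.7, 61.8]
tcp_rot: [0.002, 0.352, 0.936, 0.002]
wrist_force: [0.9, 0.6, -2.3]
width: 39.6
finger_force: 46.0
```

Run:
```python
from h import *
o,p,R=pose(); print(p,o["wrist_force"],o["finger_force"],o["width"],R.as_matrix()[:,0])
c=get_calibration("wrist"); bgr=capture("wrist")[:,:,::-1].copy(); cv2.imwrite("pics/w7.png",bgr)
hsv=cv2.cvtColor(bgr,cv2.COLOR_BGR2HSV);H,S,V=[hsv[...,i].astype(int) for i in range(3)]
red=((H<8)|(H>172))&(S>110)&(V>50)
n,l,s,ce=cv2.connectedComponentsWithStats(red.astype(np.uint8))
for i in range(1,n):
    if s[i,4]>15: print("red",ce[i].round(1),s[i],px2w(c,*ce[i],p[2]+2.4+4).round(1))
plan([445.7,93.8,58],87.4,n=13)
```

```text
[520.50781241 354.73630795  61.75390394] [ 0.93585778  0.58769125 -2.25622564] 45.99787250161171 39.56995480615366 [-0.75283879  0.6581994  -0.00270213]
red [306.8 167.2] [301 148  12  40 267] [485.6 378.2  68.2]
red [310.6 199.5] [308 197   6   5  22] [503.3 365.8  68.2]
red [ 97.5 265.6] [ 95 263   7   5  16] [441.  220.5  68.2]
n=13 yaw0->goal ang 51.4, d [ -73.9 -260.5   -1.7]
-0.89 -1.88 0.01  0.0 -0.0 4.0
-1.02 -1.82 0.01  0.0 -0.0 4.0
-1.14 -1.74 0.01  0.0 -0.0 4.0
-1.26 -1.66 0.01  0.0 -0.0 4.0
-1.37 -1.57 0.01  0.0 -0.0 4.0
-1.48 -1.47 0.01  0.0 -0.0 4.0
-1.57 -1.36 0.01  0.0 -0.0 4.0
-1.66 -1.25 0.01  0.0 -0.0 4.0
-1.75 -1.14 0.01  0.0 -0.0 4.0
-1.82 -1.01 0.01  0.0 -0.0 4.0
-1.89 -0.88 0.01  0.0 -0.0 4.0
-1.94 -0.75 0.01  0.0 -0.0 4.0
-1.99 -0.62 0.01  0.0 -0.0 4.0
```

Weight is on the wrist (−2.3 N) and the bar still points at −33.7°, so the grip holds. Carrying it to the stud.

Request:
carry_out --targets "-0.6 -1.2 0 0 0 2.5 0; -1 -1.8 0 0 0 4 0; -1.1 -1.7 0 0 0 4 0; -1.3 -1.7 0 0 0 4 0; -1.4 -1.6 0 0 0 4 0"

```text
time_s: 10.33
ee_pos: [491.9, 258.5, 55.7]
tcp_rot: [-0.001, 0.499, 0.867, -0.001]
wrist_force: [0.2, -1.0, -3.7]
width: 39.7
finger_force: 46.0
```

Request:
carry_out --targets "-1.5 -1.5 0 0 0 4 0; -1.6 -1.4 0 0 0 4 0; -1.7 -1.3 0 0 0 4 0; -1.7 -1.1 0 0 0 4 0; -1.8 -1 0 0 0 4 0"

```text
time_s: 10.75
ee_pos: [465.3, 157.4, 55.9]
tcp_rot: [-0.001, 0.642, 0.767, -0.001]
wrist_force: [0.3, 0.4, -2.6]
width: 39.4
finger_force: 46.0
```

Request:
carry_out --targets "-1.9 -0.9 0 0 0 4 0; -1.9 -0.8 0 0 0 4 0; -1.9 -0.6 0 0 0 4 0; -0.9 -0.3 0 0 0 2.5 0; 0 0 0 0 0 0 0"

```text
time_s: 11.17
ee_pos: [445.7, 89.1, 56.4]
tcp_rot: [-0.001, 0.734, 0.68, -0.001]
wrist_force: [-0.1, 0.9, -2.7]
width: 39.2
finger_force: 46.0
```

Request:
carry_out --targets "0 0 0 0 0 0 0; 0 0 0 0 0 0 0"

```text
time_s: 11.33
ee_pos: [447.3, 90.9, 57.3]
tcp_rot: [-0.0, 0.732, 0.681, 0.0]
wrist_force: [-0.1, -0.3, -2.8]
width: 39.4
finger_force: 46.0
```

```bash
cat >> h.py <<'E'
def bars(name,h=4):
    o,p,R=pose(); c=get_calibration("wrist"); bgr=capture("wrist")[:,:,::-1].copy(); cv2.imwrite(f"pics/{name}.png",bgr)
    print("t",o["time_s"],"ee",p.round(1),"yaw",np.degrees(np.arctan2(*R.as_matrix()[:2,0][::-1])).round(1),"F",o["wrist_force"].round(1),"M",o["moment"].round(3))
    hsv=cv2.cvtColor(bgr,cv2.COLOR_BGR2HSV);H,S,V=[hsv[...,i].astype(int) for i in range(3)]
    red=((H<8)|(H>172))&(S>110)&(V>50)
    n,l,s,ce=cv2.connectedComponentsWithStats(red.astype(np.uint8))
    for i in range(1,n):
        if s[i,4]>15:
            ys,xs=np.nonzero(l==i); k=ys.argmin(),ys.argmax()
            a,b=[px2w(c,xs[j],ys[j],p[2]+2.4+h) for j in k]
            print("red",ce[i].round(1),s[i][2:],px2w(c,*ce[i],p[2]+2.4+h).round(1),"lid floor:",px2w(c,*ce[i],8).round(1),"dir",np.degrees(np.arctan2(*(b-a)[:2][::-1])).round(1))
E
python3 - <<'E'
from h import *
bars("w8"); plan([445.7,93.8,58],87.4)
E
```

```text
t 11.3333 ee [447.3  90.9  57.3] yaw 85.9 F [-0.1 -0.3 -2.8] M [-0.018 -0.067 -0.001]
red [290.3 120.7] [11 11 90] [437.6 162.2  63.7] lid floor: [432.6 161.    8. ] dir -89.7
red [306.9 167.3] [ 12  40 270] [445.4 133.1  63.7] lid floor: [442.9 122.6   8. ] dir -88.8
red [310.5 199.2] [ 8  6 32] [446.1 111.8  63.7] lid floor: [443.8  94.5   8. ] dir -105.2
n=1 yaw0->goal ang 1.5, d [-1.7  2.7  0.6]
0.26 -0.18 -0.06  -0.0 -0.0 -1.5
```

Request:
carry_out --targets "0.25 -0.2 0.5 0 0 -1.5 0; 0 0 1 0 0 0 0; 0 0 0.8 0 0 0 0; 0 0 0 0 0 0 0; 0 0 0 0 0 0 0"

```text
time_s: 11.8
ee_pos: [444.4, 93.2, 33.4]
tcp_rot: [-0.001, 0.723, 0.691, -0.001]
wrist_force: [0.4, -0.5, -2.7]
width: 39.5
finger_force: 46.0
```

Run:
```python
from h import *
bars("w9"); plan([445.7,93.8,33],87.4)
```

```text
t 11.8 ee [444.4  93.2  33.4] yaw 87.4 F [ 0.4 -0.5 -2.7] M [-0.014 -0.067 -0.019]
red [294.3 123.9] [ 12  12 108] [435.3 162.2  39.8] lid floor: [432.8 161.1   8. ] dir -99.3
red [306.9 167.4] [ 12  40 271] [441.5 135.2  39.8] lid floor: [440.1 129.2   8. ] dir -87.4
red [310.7 199.1] [ 7  5 30] [442.8 114.1  39.8] lid floor: [441.7 104.2   8. ] dir -106.4
n=1 yaw0->goal ang 0.1, d [ 0.7  0.7 -1. ]
0.08 0.07 0.10  -0.1 -0.0 -0.1
```

Request:
carry_out --targets "0.04 0.06 0.2 0 0 0 0; 0 0 0.2 0 0 0 0; 0 0 0.2 0 0 0 0; 0 0 0.1 0 0 0 0; 0 0 0 0 0 0 0"

```text
time_s: 12.27
ee_pos: [445.8, 93.3, 27.3]
tcp_rot: [-0.0, 0.723, 0.69, -0.0]
wrist_force: [0.1, 0.9, -3.1]
width: 39.5
finger_force: 46.0
```

Request:
carry_out --targets "0 0 0.1 0 0 0 0; 0 0 0.1 0 0 0 0; 0 0 0 0 0 0 0"

```text
time_s: 12.52
ee_pos: [445.9, 93.3, 25.4]
tcp_rot: [-0.0, 0.723, 0.69, -0.0]
wrist_force: [-0.8, -1.3, -3.0]
width: 39.3
finger_force: 46.0
```

Request:
carry_out --targets "0 0 0.1 0 0 0 0; 0 0 0.1 0 0 0 0; 0 0 0 0 0 0 0"

```text
time_s: 12.77
ee_pos: [445.8, 93.3, 23.3]
tcp_rot: [-0.0, 0.723, 0.69, -0.0]
wrist_force: [0.1, 0.3, -1.9]
width: 39.4
finger_force: 46.0
```

Request:
carry_out --targets "0 0 0.05 0 0 0 0; 0 0 0 0 0 0 0"

```text
time_s: 12.93
ee_pos: [446.0, 93.3, 23.0]
tcp_rot: [-0.0, 0.723, 0.69, -0.0]
wrist_force: [0.2, -0.2, -3.3]
width: 39.3
finger_force: 46.0
```

Request:
carry_out --targets "0 0 0.1 0 0 0 0; 0 0 0.1 0 0 0 0; 0 0 0 0 0 0 0"

```text
time_s: 13.18
ee_pos: [445.8, 93.3, 20.8]
tcp_rot: [-0.0, 0.723, 0.69, -0.0]
wrist_force: [-0.6, -0.3, -1.9]
width: 39.4
finger_force: 46.0
```

Request:
carry_out --targets "0 0 0.1 0 0 0 0; 0 0 0.05 0 0 0 0; 0 0 0 0 0 0 0"

```text
time_s: 13.43
ee_pos: [445.9, 93.3, 19.4]
tcp_rot: [-0.0, 0.723, 0.69, -0.0]
wrist_force: [-0.2, 0.4, -2.7]
width: 39.5
finger_force: 46.0
```

Request:
carry_out --targets "0 0 0.05 0 0 0 0; 0 0 0.05 0 0 0 0; 0 0 0 0 0 0 0"

```text
time_s: 13.68
ee_pos: [446.1, 93.3, 18.5]
tcp_rot: [0.0, 0.723, 0.69, 0.0]
wrist_force: [-0.0, 0.3, -2.1]
width: 39.3
finger_force: 46.0
```

Request:
carry_out --targets "0 0 0.05 0 0 0 0; 0 0 0.05 0 0 0 0; 0 0 0 0 0 0 0"

```text
time_s: 13.93
ee_pos: [446.1, 93.3, 17.7]
tcp_rot: [0.0, 0.723, 0.69, 0.0]
wrist_force: [-0.9, -0.2, 2.0]
width: 39.4
finger_force: 45.9
```

Request:
carry_out --targets "0 0 0.05 0 0 0 0; 0 0 0.05 0 0 0 0; 0 0 0.05 0 0 0 0; 0 0 0 0 0 0 0; 0 0 0 0 0 0 0"

```text
time_s: 14.35
ee_pos: [446.1, 93.3, 16.3]
tcp_rot: [0.0, 0.723, 0.69, 0.0]
wrist_force: [-2.5, 0.0, 6.3]
width: 39.1
finger_force: 45.7
```

Request:
carry_out --targets "0 0 0.05 0 0 0 0; 0 0 0.05 0 0 0 0; 0 0 0.05 0 0 0 0; 0 0 0 0 0 0 0; 0 0 0 0 0 0 0"

```text
time_s: 14.77
ee_pos: [446.2, 93.3, 15.0]
tcp_rot: [0.0, 0.723, 0.69, 0.0]
wrist_force: [-4.0, -1.3, 9.4]
width: 39.2
finger_force: 45.6
```

Run:
```python
from h import *
bars("w10")
```

```text
t 14.7667 ee [446.2  93.3  15. ] yaw 87.3 F [-4.  -1.3  9.4] M [-0.028  0.615 -0.043]
red [289.1 125.3] [ 13  13 137] [433.9 161.7  21.4] lid floor: [432.6 161.1   8. ] dir -104.0
red [306.7 167.4] [ 12  40 271] [443.2 135.4  21.4] lid floor: [442.6 132.8   8. ] dir -87.4
red [310.5 199.2] [ 8  5 32] [444.5 114.1  21.4] lid floor: [444. 110.   8.] dir -118.5
```

Slope is about 2.5–3 N/mm, so the retainer is on the seal with the pin in its slot. A small sideways correction for the −4 N, then a bit deeper.

Request:
carry_out --targets "0 -0.05 0 0 0 0 0; 0 -0.03 0.05 0 0 0 0; 0 0 0.05 0 0 0 0; 0 0 0 0 0 0 0; 0 0 0 0 0 0 0"

```text
time_s: 15.23
ee_pos: [446.2, 93.3, 14.4]
tcp_rot: [0.001, 0.723, 0.69, 0.001]
wrist_force: [-3.0, -0.4, 10.7]
width: 39.1
finger_force: 45.6
```

Run:
```python
from h import *
bars("w11")
```

```text
t 15.2333 ee [446.2  93.3  14.4] yaw 87.3 F [-3.  -0.4 10.7] M [0.01  0.451 0.015]
red [289.  125.3] [ 13  13 135] [433.8 161.7  20.8] lid floor: [432.6 161.2   8. ] dir -104.0
red [306.6 167.4] [ 12  40 270] [443.1 135.3  20.8] lid floor: [442.6 132.9   8. ] dir -87.4
red [310.6 199.1] [ 6  5 29] [444.6 114.2  20.8] lid floor: [444.2 110.2   8. ] dir -106.4
```

Request:
carry_out --targets "0 -0.05 0.05 0 0 0 0; 0 -0.05 0 0 0 0 0; 0 0 0 0 0 0 0; 0 0 0 0 0 0 0"

```text
time_s: 15.62
ee_pos: [446.2, 93.3, 14.4]
tcp_rot: [0.001, 0.723, 0.69, 0.001]
wrist_force: [-0.6, -0.8, 9.5]
width: 39.5
finger_force: 45.6
```

Run:
```python
from h import *
o,p,R=pose(); print(p,o["wrist_force"],o["moment"])
```

```text
[446.23420914  93.29041146  14.37739833] [-0.59367753 -0.78632972  9.4511853 ] [ 0.01193298  0.21232071 -0.05205076]
```

Request:
carry_out --targets "0 0 0.05 0 0 0 0; 0 0 0.05 0 0 0 0; 0 0 0 0 0 0 0; 0 0 0 0 0 0 0"

```text
time_s: 15.95
ee_pos: [446.2, 93.3, 13.5]
tcp_rot: [0.001, 0.723, 0.69, 0.001]
wrist_force: [-1.5, 0.6, 12.4]
width: 39.6
finger_force: 45.5
```

Request:
carry_out --targets "0 0 0.05 0 0 0 0; 0 0 0 0 0 0 0; 0 0 0 0 0 0 0"

```text
time_s: 16.2
ee_pos: [446.3, 93.3, 13.3]
tcp_rot: [0.001, 0.723, 0.69, 0.001]
wrist_force: [-2.6, -0.4, 15.9]
width: 39.6
finger_force: 45.4
```

Request:
carry_out --targets "0 0 -0.03 0 0 2 0; 0 0 0 0 0 3 0; 0 0 0 0 0 3 0; 0 0 0 0 0 0 0"

```text
time_s: 16.53
ee_pos: [446.5, 93.0, 13.5]
tcp_rot: [0.002, 0.77, 0.638, 0.001]
wrist_force: [-1.8, -1.1, 12.1]
width: 39.7
finger_force: 45.5
```

Run:
```python
from h import *
bars("w12")
```

```text
t 16.5333 ee [446.5  93.   13.5] yaw 79.2 F [-1.8 -1.1 12.1] M [-0.154  0.306  0.126]
red [274.  130.1] [ 13  13 138] [434.4 161.4  19.9] lid floor: [432.6 161.    8. ] dir -103.3
red [306.2 167.6] [ 12  40 271] [449.2 135.   19.9] lid floor: [448.4 132.9   8. ] dir -97.0
red [310.  199.4] [ 7  6 36] [447.5 113.9  19.9] lid floor: [446.6 110.3   8. ] dir -122.0
```

Request:
carry_out --targets "0 0 0 0 0 3 0; 0 0 0 0 0 3 0; 0 0 0 0 0 3 0; 0 0 0 0 0 0 0"

```text
time_s: 16.92
ee_pos: [446.5, 93.0, 13.4]
tcp_rot: [0.001, 0.818, 0.575, 0.001]
wrist_force: [-1.8, -1.0, 12.3]
width: 39.2
finger_force: 45.5
```

Run:
```python
from h import *
bars("w13")
```

```text
t 16.9167 ee [446.5  93.   13.4] yaw 70.2 F [-1.8 -1.  12.3] M [-0.119  0.309  0.18 ]
red [259.5 137.9] [ 14  13 133] [435.1 161.3  19.8] lid floor: [432.6 161.1   8. ] dir -108.3
red [306.2 167.7] [ 12  40 270] [455.7 134.2  19.8] lid floor: [454.6 132.2   8. ] dir -107.4
red [310.1 199.3] [ 7  6 34] [450.8 113.6  19.8] lid floor: [449.4 110.2   8. ] dir -131.0
```

Request:
carry_out --targets "0 0 0 0 0 3 0; 0 0 0 0 0 4 0; 0 0 0 0 0 4 0; 0 0 0 0 0 3 0; 0 0 0 0 0 0 0"

```text
time_s: 17.38
ee_pos: [446.5, 93.1, 13.4]
tcp_rot: [0.001, 0.882, 0.471, 0.002]
wrist_force: [-0.9, -1.2, 12.4]
width: 39.0
finger_force: 45.5
```

Run:
```python
from h import *
bars("w14")
```

```text
t 17.3833 ee [446.5  93.1  13.4] yaw 56.2 F [-0.9 -1.2 12.4] M [-0.076  0.293  0.128]
red [240.5 154.4] [ 12  12 122] [436.  160.7  19.8] lid floor: [432.4 161.    8. ] dir -123.1
red [306.2 167.7] [ 12  40 264] [465.4 130.9  19.8] lid floor: [463.8 129.2   8. ] dir -121.4
red [310.1 199.3] [ 7  6 34] [455.7 112.1  19.8] lid floor: [453.5 109.2   8. ] dir -145.0
```

Request:
carry_out --targets "0 0 0 0 0 3 0; 0 0 0 0 0 4 0; 0 0 0 0 0 4 0; 0 0 0 0 0 3 0; 0 0 0 0 0 0 0"

```text
time_s: 17.85
ee_pos: [446.5, 93.2, 13.4]
tcp_rot: [0.001, 0.933, 0.36, 0.002]
wrist_force: [-0.9, -1.0, 12.6]
width: 39.6
finger_force: 45.5
```

Run:
```python
from h import *
bars("w15")
```

```text
t 17.85 ee [446.5  93.2  13.4] yaw 42.2 F [-0.9 -1.  12.6] M [0.035 0.255 0.163]
red [306.3 167.9] [ 12  40 267] [474.  125.3  19.8] lid floor: [472.1 124.    8. ] dir -135.4
red [226.9 174.4] [ 13  12 119] [436.8 160.   19.8] lid floor: [432.4 161.1   8. ] dir -132.9
red [310.1 199.3] [ 7  6 34] [460.1 109.5  19.8] lid floor: [457.3 107.2   8. ] dir -159.0
```

Request:
carry_out --targets "0 0 0 0 0 3 0; 0 0 0 0 0 4 0; 0 0 0 0 0 3 0; 0 0 0 0 0 2 0; 0 0 0 0 0 0 0"

```text
time_s: 18.32
ee_pos: [446.3, 93.3, 13.4]
tcp_rot: [0.001, 0.965, 0.261, 0.002]
wrist_force: [-0.9, 0.1, 13.6]
width: 39.6
finger_force: 45.5
```

Run:
```python
from h import *
bars("w16")
```

```text
t 18.3167 ee [446.3  93.3  13.4] yaw 30.3 F [-0.9  0.1 13.6] M [0.059 0.36  0.266]
red [306.2 167.8] [ 12  40 260] [480.  119.1  19.8] lid floor: [477.9 118.3   8. ] dir -148.8
red [220.2 193. ] [ 13  12 113] [437.3 159.2  19.8] lid floor: [432.3 161.1   8. ] dir -160.3
red [310.2 199.4] [ 7  6 32] [463.1 106.4  19.8] lid floor: [459.9 104.7   8. ] dir -179.8
red [399.4 251.9] [12 11 94] [461.3  33.6  19.8] lid floor: [457.9  27.    8. ] dir -149.9
```

Request:
carry_out --targets "0 0 0 0 0 1.5 0; 0 0 0 0 0 1.5 0; 0 0 0 0 0 0 0"

```text
time_s: 18.62
ee_pos: [446.2, 93.2, 13.4]
tcp_rot: [0.001, 0.972, 0.236, 0.002]
wrist_force: [-1.2, -0.7, 13.5]
width: 39.4
finger_force: 45.5
```

Run:
```python
from h import *
bars("w17")
```

```text
t 18.6167 ee [446.2  93.2  13.4] yaw 27.3 F [-1.2 -0.7 13.5] M [0.022 0.33  0.31 ]
red [306.1 167.7] [ 11  40 258] [481.2 117.4  19.8] lid floor: [479.1 116.7   8. ] dir -150.3
red [219.1 197.4] [ 13  12 117] [437.4 159.1  19.8] lid floor: [432.3 161.2   8. ] dir -153.5
red [310.2 199.3] [ 7  6 33] [463.7 105.5  19.8] lid floor: [460.3 104.    8. ] dir -173.9
red [401.4 247.9] [12 11 98] [461.3  33.3  19.8] lid floor: [457.8  26.9   8. ] dir -142.5
```

Request:
carry_out --targets "0 0 0 0 0 1.5 0; 0 0 0 0 0 1.5 0; 0 0 0 0 0 0 0"

```text
time_s: 18.92
ee_pos: [446.0, 93.2, 13.3]
tcp_rot: [0.001, 0.978, 0.211, 0.002]
wrist_force: [-2.8, -0.7, 13.4]
width: 39.6
finger_force: 45.5
```

Run:
```python
from h import *
bars("w18")
```

```text
t 18.9167 ee [446.   93.2  13.3] yaw 24.3 F [-2.8 -0.7 13.4] M [-0.04   0.472  0.342]
red [306.1 167.8] [ 12  40 260] [482.2 115.5  19.7] lid floor: [480.  114.9   8. ] dir -154.8
red [218.4 201.9] [ 12  11 111] [437.5 158.9  19.7] lid floor: [432.3 161.2   8. ] dir -156.1
red [310.  199.5] [ 7  6 32] [464.  104.6  19.7] lid floor: [460.5 103.3   8. ] dir 174.3
red [403.3 243.5] [12 10 95] [461.4  33.   19.7] lid floor: [457.8  26.9   8. ] dir -156.3
```

Request:
carry_out --targets "-0.06 -0.03 0 0 0 1.5 0; 0 0 0 0 0 1.5 0; 0 0 0 0 0 0 0"

```text
time_s: 19.22
ee_pos: [445.5, 93.2, 13.4]
tcp_rot: [0.001, 0.983, 0.185, 0.002]
wrist_force: [-2.6, -0.6, 12.6]
width: 39.1
finger_force: 45.5
```

Run:
```python
from h import *
bars("w19")
```

```text
t 19.2167 ee [445.5  93.2  13.4] yaw 21.3 F [-2.6 -0.6 12.6] M [-0.069  0.39   0.299]
red [306.1 167.8] [ 12  40 257] [482.9 113.6  19.8] lid floor: [480.6 113.1   8. ] dir -157.8
red [310.2 199.4] [ 7  6 32] [464.2 103.6  19.8] lid floor: [460.7 102.5   8. ] dir 171.3
red [218.1 206.2] [ 13  12 113] [437.6 158.7  19.8] lid floor: [432.4 161.2   8. ] dir -145.0
red [405.1 238.6] [11 10 96] [461.6  32.8  19.8] lid floor: [458.   26.9   8. ] dir -159.2
```

Request:
carry_out --targets "0 0 0 0 0 1 0; 0 0 0 0 0 1 0; 0 0 0 0 0 0 0"

```text
time_s: 19.52
ee_pos: [445.4, 93.2, 13.3]
tcp_rot: [0.001, 0.986, 0.168, 0.002]
wrist_force: [-3.1, -1.0, 14.5]
width: 39.6
finger_force: 45.5
```

Run:
```python
from h import *
bars("w20")
```

```text
t 19.5167 ee [445.4  93.2  13.3] yaw 19.3 F [-3.1 -1.  14.5] M [0.02 0.44 0.32]
red [306.1 167.7] [ 12  40 262] [483.4 112.3  19.7] lid floor: [481.2 111.9   8. ] dir -159.7
red [310.1 199.5] [ 7  6 31] [464.3 103.   19.7] lid floor: [460.8 102.    8. ] dir 169.3
red [217.8 209.1] [ 13  11 107] [437.7 158.6  19.7] lid floor: [432.3 161.3   8. ] dir -161.1
red [405.9 235.6] [12 10 97] [461.6  32.7  19.7] lid floor: [457.9  27.    8. ] dir -167.0
```

Request:
carry_out --targets "-0.05 -0.02 0 0 0 1 0; 0 0 0 0 0 1 0; 0 0 0 0 0 0 0"

```text
time_s: 19.82
ee_pos: [445.0, 93.2, 13.4]
tcp_rot: [0.001, 0.989, 0.151, 0.002]
wrist_force: [-2.5, -0.8, 12.4]
width: 39.5
finger_force: 45.5
```

Run:
```python
from h import *
bars("w21")
```

```text
t 19.8167 ee [445.   93.2  13.4] yaw 17.3 F [-2.5 -0.8 12.4] M [-0.023  0.33   0.29 ]
red [306.1 167.6] [ 11  40 258] [483.8 111.   19.8] lid floor: [481.5 110.7   8. ] dir -161.7
red [310.1 199.5] [ 7  6 31] [464.3 102.4  19.8] lid floor: [460.7 101.5   8. ] dir 167.3
red [218. 212.] [ 13  11 108] [437.6 158.3  19.8] lid floor: [432.2 161.2   8. ] dir -163.2
red [406.8 232.3] [12 11 98] [461.5  32.6  19.8] lid floor: [457.8  27.    8. ] dir -177.9
```

Request:
carry_out --targets "0 0 0 0 0 1 0; 0 0 0 0 0 1 0; 0 0 0 0 0 0 0"

```text
time_s: 20.12
ee_pos: [444.8, 93.2, 13.3]
tcp_rot: [0.001, 0.991, 0.134, 0.002]
wrist_force: [-3.7, -1.1, 13.5]
width: 39.2
finger_force: 45.4
```

Run:
```python
from h import *
bars("w22")
```

```text
t 20.1167 ee [444.8  93.2  13.3] yaw 15.3 F [-3.7 -1.1 13.5] M [-0.135  0.564  0.345]
red [306.1 167.7] [ 11  40 257] [484.1 109.7  19.7] lid floor: [481.8 109.5   8. ] dir -163.7
red [310.1 199.6] [ 7  6 32] [464.3 101.7  19.7] lid floor: [460.7 100.9   8. ] dir 165.3
red [218.  214.8] [ 13  11 105] [437.6 158.2  19.7] lid floor: [432.2 161.2   8. ] dir -159.8
red [407.5 229. ] [ 12  11 103] [461.6  32.5  19.7] lid floor: [457.8  27.    8. ] dir -169.7
```

Request:
carry_out --targets "-0.05 -0.02 0 0 0 1 0; -0.05 0 0 0 0 1 0; 0 0 0 0 0 0 0"

```text
time_s: 20.42
ee_pos: [444.2, 93.1, 13.4]
tcp_rot: [0.001, 0.993, 0.116, 0.002]
wrist_force: [-1.4, 0.1, 13.1]
width: 39.3
finger_force: 45.5
```

Run:
```python
from h import *
bars("w23")
```

```text
t 20.4167 ee [444.2  93.1  13.4] yaw 13.3 F [-1.4  0.1 13.1] M [-0.018  0.15   0.318]
red [306.1 167.7] [ 11  40 259] [484.1 108.2  19.8] lid floor: [481.8 108.1   8. ] dir -165.7
red [310.1 199.5] [ 7  6 31] [464.1 101.   19.8] lid floor: [460.5 100.3   8. ] dir 163.3
red [218.2 217.3] [ 13  12 110] [437.7 158.   19.8] lid floor: [432.3 161.2   8. ] dir -162.7
red [408.4 225.4] [ 12  11 103] [461.6  32.2  19.8] lid floor: [457.8  26.9   8. ] dir 178.0
```

Request:
carry_out --targets "-0.02 0 0 0 0 1 0; 0 0 0 0 0 1 0; 0 0 0 0 0 0 0"

```text
time_s: 20.72
ee_pos: [443.9, 93.1, 13.4]
tcp_rot: [0.0, 0.995, 0.099, 0.002]
wrist_force: [-2.9, -0.1, 12.7]
width: 39.2
finger_force: 45.5
```

Run:
```python
from h import *
bars("w24")
```

```text
t 20.7167 ee [443.9  93.1  13.4] yaw 11.3 F [-2.9 -0.1 12.7] M [0.024 0.3   0.347]
red [306.1 167.7] [ 11  40 260] [484.3 106.8  19.8] lid floor: [482.  106.8   8. ] dir -167.7
red [310.1 199.5] [ 7  6 31] [464.  100.3  19.8] lid floor: [460.4  99.8   8. ] dir 161.3
red [218.3 219.9] [ 12  11 108] [437.8 157.9  19.8] lid floor: [432.4 161.3   8. ] dir -163.8
red [408.7 221.9] [ 12  11 103] [461.6  32.1  19.8] lid floor: [457.8  27.    8. ] dir -163.1
```

Request:
carry_out --targets "-0.02 0 0 0 0 1 0; 0 0 0 0 0 1 0; 0 0 0 0 0 0 0"

```text
time_s: 21.02
ee_pos: [443.8, 93.1, 13.4]
tcp_rot: [0.0, 0.997, 0.082, 0.002]
wrist_force: [-2.0, -0.7, 12.8]
width: 39.4
finger_force: 45.5
```

Run:
```python
from h import *
bars("w25")
```

```text
t 21.0167 ee [443.8  93.1  13.4] yaw 9.4 F [-2.  -0.7 12.8] M [-0.032  0.246  0.51 ]
red [305.7 167.8] [ 12  40 264] [484.5 105.7  19.8] lid floor: [482.3 105.7   8. ] dir -169.7
red [309.8 199.6] [ 7  6 31] [464.1  99.8  19.8] lid floor: [460.4  99.4   8. ] dir 159.3
red [409.  218.9] [ 13  11 105] [461.6  31.9  19.8] lid floor: [457.8  27.    8. ] dir -165.1
red [218.6 223. ] [ 12  11 107] [437.7 157.8  19.8] lid floor: [432.3 161.3   8. ] dir -171.1
```

Moment climbed from 0.35 to 0.51 N·m in 2° after about 78° of turning (slot play included), so that is the stop. Easing up to let it spring into the notch.

Request:
carry_out --targets "0 0 -0.05 0 0 0 0; 0 0 -0.05 0 0 0 0; 0 0 -0.05 0 0 0 0; 0 0 0 0 0 0 0; 0 0 0 0 0 0 0"

```text
time_s: 21.48
ee_pos: [443.5, 93.1, 14.1]
tcp_rot: [0.0, 0.997, 0.081, 0.002]
wrist_force: [5.4, -1.2, 3.3]
width: 39.5
finger_force: 45.8
```

Run:
```python
from h import *
bars("w26")
```

```text
t 21.4833 ee [443.5  93.1  14.1] yaw 9.3 F [ 5.4 -1.2  3.3] M [ 0.052 -0.82   0.503]
red [305.8 167.5] [ 12  40 264] [484.4 105.6  20.5] lid floor: [482.  105.7   8. ] dir -166.9
red [310.1 199.3] [ 7  6 32] [464.   99.6  20.5] lid floor: [460.1  99.2   8. ] dir 168.1
red [408.7 218.1] [ 12  11 101] [461.8  32.3  20.5] lid floor: [457.8  27.1   8. ] dir -175.8
red [219.1 222.1] [ 12  11 104] [438.1 157.5  20.5] lid floor: [432.4 161.3   8. ] dir -176.4
```

Request:
carry_out --targets "0.05 0 0.05 0 0 0 0; 0 0 0.05 0 0 0 0; 0 0 0.04 0 0 0 0; 0 0 0 0 0 0 0"

```text
time_s: 21.87
ee_pos: [443.7, 93.2, 13.6]
tcp_rot: [0.0, 0.997, 0.082, 0.001]
wrist_force: [-0.7, 0.1, 18.6]
width: 39.3
finger_force: 45.3
```

Run:
```python
from h import *
bars("w27")
```

```text
t 21.8667 ee [443.7  93.2  13.6] yaw 9.4 F [-0.7  0.1 18.6] M [-0.09   0.174  0.503]
red [305.8 167.7] [ 12  40 261] [484.5 105.7  20. ] lid floor: [482.2 105.7   8. ] dir -169.7
red [310.  199.5] [ 7  6 32] [464.1  99.7  20. ] lid floor: [460.4  99.3   8. ] dir 159.3
red [409.1 218.6] [ 12  12 103] [461.7  32.   20. ] lid floor: [457.8  26.9   8. ] dir -174.7
red [218.7 222.7] [ 12  11 102] [437.9 157.8  20. ] lid floor: [432.3 161.4   8. ] dir -160.6
```

Request:
carry_out --targets "0 0 -0.03 0 0 1 0; 0 0 0 0 0 0 0; 0 0 0 0 0 0 0"

```text
time_s: 22.17
ee_pos: [443.6, 93.2, 13.7]
tcp_rot: [0.0, 0.997, 0.073, 0.001]
wrist_force: [0.2, -1.4, 16.0]
width: 39.3
finger_force: 45.4
```

Run:
```python
from h import *
bars("w28")
```

```text
t 22.1667 ee [443.6  93.2  13.7] yaw 8.4 F [ 0.2 -1.4 16. ] M [-0.012  0.042  0.695]
red [305.5 167.5] [ 12  40 262] [484.7 105.2  20.1] lid floor: [482.4 105.3   8. ] dir -169.3
red [309.7 199.5] [ 7  6 31] [464.1  99.6  20.1] lid floor: [460.3  99.2   8. ] dir 158.3
red [409.2 217. ] [ 12  11 102] [461.7  32.   20.1] lid floor: [457.8  26.9   8. ] dir -176.8
red [219.1 224.1] [ 12  11 103] [437.9 157.6  20.1] lid floor: [432.3 161.3   8. ] dir -177.4
```

Clearly the stop now (0.70 N·m), so no further turning. Relax about 1.2° and raise in small steps.

Request:
carry_out --targets "0 0 0 0 0 -1.2 0; 0 0 -0.05 0 0 0 0; 0 0 -0.05 0 0 0 0; 0 0 0 0 0 0 0"

```text
time_s: 22.55
ee_pos: [443.5, 93.2, 14.0]
tcp_rot: [0.0, 0.997, 0.083, 0.001]
wrist_force: [3.8, -1.5, 7.0]
width: 39.5
finger_force: 45.7
```

Run:
```python
from h import *
bars("w29")
```

```text
t 22.55 ee [443.5  93.2  14. ] yaw 9.5 F [ 3.8 -1.5  7. ] M [-0.079 -0.511  0.092]
red [306.6 167.3] [ 12  40 267] [484.6 105.3  20.4] lid floor: [482.2 105.3   8. ] dir -165.3
red [310.6 199.1] [ 6  5 29] [464.2  99.4  20.4] lid floor: [460.4  99.    8. ] dir 175.7
red [408.9 218.3] [11 11 98] [461.8  32.2  20.4] lid floor: [457.8  27.    8. ] dir 179.1
red [219.1 222. ] [ 12  11 103] [438.1 157.6  20.4] lid floor: [432.4 161.3   8. ] dir -176.3
```

Request:
carry_out --targets "0.03 0 -0.05 0 0 0 0; 0.02 0 -0.05 0 0 0 0; 0 0 0 0 0 0 0; 0 0 0 0 0 0 0"

```text
time_s: 22.93
ee_pos: [443.4, 93.2, 14.2]
tcp_rot: [0.0, 0.997, 0.083, 0.001]
wrist_force: [6.2, -1.7, 0.3]
width: 39.2
finger_force: 45.9
```

Run:
```python
from h import *
bars("w30")
```

```text
t 22.9333 ee [443.4  93.2  14.2] yaw 9.5 F [ 6.2 -1.7  0.3] M [-0.245 -0.914  0.111]
red [306.7 167.2] [ 12  40 268] [484.6 105.3  20.6] lid floor: [482.1 105.3   8. ] dir -163.9
red [310.6 199.1] [ 6  5 29] [464.1  99.5  20.6] lid floor: [460.2  99.    8. ] dir 175.8
red [408.9 218.1] [ 12  11 101] [461.9  32.3  20.6] lid floor: [457.8  27.    8. ] dir -175.6
red [219.2 221.8] [ 12  11 106] [438.  157.5  20.6] lid floor: [432.3 161.3   8. ] dir -165.7
```

The retainer is at the stop but still held at about 17 mm by the pin. The arm's x/z coupling drags it to −x as it rises. Press again, re-seat it on the stop, then raise with a matching +x shift.

Request:
carry_out --targets "0 0 0.08 0 0 0 0; 0 0 0.08 0 0 0 0; 0.05 0 0.03 0 0 0.5 0; 0 0 0 0 0 0.4 0; 0 0 0 0 0 0 0"

```text
time_s: 23.4
ee_pos: [443.6, 93.2, 13.6]
tcp_rot: [0.0, 0.997, 0.076, 0.0]
wrist_force: [-1.5, -1.1, 20.2]
width: 39.5
finger_force: 45.2
```

Run:
```python
from h import *
bars("w31")
```

```text
t 23.4 ee [443.6  93.2  13.6] yaw 8.7 F [-1.5 -1.1 20.2] M [-0.285  0.386  0.558]
red [305.8 167.5] [ 12  40 266] [484.8 105.3  20. ] lid floor: [482.4 105.4   8. ] dir -169.0
red [310.  199.5] [ 7  6 32] [464.1  99.5  20. ] lid floor: [460.4  99.2   8. ] dir 158.6
red [409.3 217.5] [ 12  12 102] [461.7  31.9  20. ] lid floor: [457.8  26.9   8. ] dir -170.5
red [219.1 223.8] [ 12  11 103] [437.8 157.6  20. ] lid floor: [432.2 161.3   8. ] dir -166.6
```

Request:
carry_out --targets "0.08 0 -0.08 0 0 0 0; 0.08 0 -0.08 0 0 -0.3 0; 0.06 0 -0.06 0 0 -0.3 0; 0 0 0 0 0 0 0; 0 0 0 0 0 0 0"

```text
time_s: 23.87
ee_pos: [443.4, 93.3, 14.0]
tcp_rot: [0.0, 0.997, 0.081, -0.002]
wrist_force: [-2.6, -4.5, 7.1]
width: 39.1
finger_force: 45.7
```

Run:
```python
from h import *
bars("w32")
```

```text
t 23.8667 ee [443.4  93.3  14. ] yaw 9.3 F [-2.6 -4.5  7.1] M [-0.644  0.295  0.275]
red [306.4 167.2] [ 12  40 265] [484.7 105.4  20.4] lid floor: [482.3 105.4   8. ] dir -164.1
red [310.6 199.1] [ 6  5 29] [464.2  99.5  20.4] lid floor: [460.3  99.    8. ] dir 175.5
red [409.2 217.9] [ 12  11 101] [461.9  32.2  20.4] lid floor: [457.8  26.9   8. ] dir -170.4
red [219.3 222.2] [ 12  11 102] [438.1 157.6  20.4] lid floor: [432.4 161.3   8. ] dir 178.2
```

Torque friction on the stop plus side load may be holding it. Take off the side load and most of the torque while raising further.

Request:
carry_out --targets "-0.07 0.1 0 0 0 -0.4 0; 0 0.05 -0.05 0 0 0 0; 0 0 -0.05 0 0 -0.2 0; 0 0 0 0 0 0 0; 0 0 0 0 0 0 0"

```text
time_s: 24.33
ee_pos: [443.3, 93.0, 14.6]
tcp_rot: [-0.001, 0.996, 0.085, -0.001]
wrist_force: [1.1, 5.5, -2.9]
width: 39.3
finger_force: 46.0
```

Run:
```python
from h import *
bars("w33")
```

```text
t 24.3333 ee [443.3  93.   14.6] yaw 9.8 F [ 1.1  5.5 -2.9] M [ 0.916 -0.222  0.027]
red [306.7 167.1] [ 12  40 263] [484.6 105.3  21. ] lid floor: [482.  105.3   8. ] dir -163.6
red [310.5 199. ] [ 6  5 30] [464.1  99.4  21. ] lid floor: [460.  99.   8.] dir -170.6
red [408.6 218.3] [ 12  11 104] [462.   32.5  21. ] lid floor: [457.8  27.    8. ] dir 179.5
red [219.2 220.8] [ 12  11 106] [438.3 157.3  21. ] lid floor: [432.3 161.2   8. ] dir -165.5
```

Request:
carry_out --targets "-0.02 -0.08 0 0 0 -1 0; 0 0 0 0 0 -1 0; 0 0 0 0 0 0 0"

```text
time_s: 24.63
ee_pos: [443.6, 92.9, 15.5]
tcp_rot: [-0.0, 0.995, 0.104, -0.001]
wrist_force: [-2.5, 1.3, 4.8]
width: 39.7
finger_force: 45.8
```

Run:
```python
from h import *
bars("w34")
```

```text
t 24.6333 ee [443.6  92.9  15.5] yaw 11.9 F [-2.5  1.3  4.8] M [ 0.116  0.427 -0.1  ]
red [306.9 167.2] [ 11  40 262] [484.4 106.6  21.9] lid floor: [481.7 106.5   8. ] dir -162.8
red [310.7 199.1] [ 7  5 30] [464.1 100.   21.9] lid floor: [459.8  99.3   8. ] dir 178.2
red [219.3 217.7] [ 12  11 105] [438.6 157.3  21.9] lid floor: [432.2 161.2   8. ] dir -158.0
red [407.6 221.4] [ 12  11 102] [462.3  33.   21.9] lid floor: [457.8  27.    8. ] dir 176.6
```

Request:
carry_out --targets "0 0 0 0 0 -1 0; 0 0 0 0 0 -1 0; 0 0 0 0 0 0 0"

```text
time_s: 24.93
ee_pos: [444.0, 92.8, 15.7]
tcp_rot: [0.0, 0.993, 0.121, -0.001]
wrist_force: [-3.2, 0.3, 6.9]
width: 39.3
finger_force: 45.7
```

Run:
```python
from h import *
bars("w35")
```

```text
t 24.9333 ee [444.   92.8  15.7] yaw 13.9 F [-3.2  0.3  6.9] M [ 0.069  0.473 -0.121]
red [307.  167.2] [ 11  40 263] [484.2 107.8  22.1] lid floor: [481.5 107.6   8. ] dir -160.8
red [310.6 199.2] [ 7  6 31] [464.1 100.6  22.1] lid floor: [459.8  99.8   8. ] dir -177.2
red [218.9 214.9] [ 12  11 103] [438.7 157.4  22.1] lid floor: [432.2 161.2   8. ] dir -161.2
red [406.8 224.7] [11 11 97] [462.3  33.3  22.1] lid floor: [457.8  27.    8. ] dir -155.4
```

It popped up once the stop load was gone (z rose about 1 mm and the spring now pushes up with 7 N), so the pin is in the notch. Raise the rest of the way.

Request:
carry_out --targets "-0.05 0 -0.05 0 0 0.5 0; 0 0 -0.05 0 0 0 0; 0 0 0 0 0 0 0; 0 0 0 0 0 0 0"

```text
time_s: 25.32
ee_pos: [444.0, 92.8, 16.6]
tcp_rot: [0.0, 0.993, 0.116, -0.0]
wrist_force: [-0.4, 0.6, 4.4]
width: 39.0
finger_force: 45.8
```

Run:
```python
from h import *
bars("w36")
```

```text
t 25.3167 ee [444.   92.8  16.6] yaw 13.4 F [-0.4  0.6  4.4] M [0.052 0.175 0.092]
red [306.5 167.3] [ 12  40 265] [484.2 107.7  23. ] lid floor: [481.3 107.5   8. ] dir -161.4
red [310.6 199.1] [ 6  5 29] [464.2 100.4  23. ] lid floor: [459.6  99.6   8. ] dir 179.6
red [219.1 215.1] [ 12  11 103] [439.1 157.3  23. ] lid floor: [432.3 161.3   8. ] dir -172.5
red [406.7 223.3] [12 11 97] [462.6  33.5  23. ] lid floor: [457.9  26.9   8. ] dir -177.0
```

Request:
carry_out --targets "0 0 -0.05 0 0 0 0; 0 0 -0.05 0 0 0 0; 0 0 0 0 0 0 0; 0 0 0 0 0 0 0"

```text
time_s: 25.7
ee_pos: [443.8, 92.8, 17.0]
tcp_rot: [0.0, 0.993, 0.116, -0.0]
wrist_force: [3.5, -0.7, -9.5]
width: 39.3
finger_force: 46.2
```

Run:
```python
from h import *
bars("w37")
```

```text
t 25.7 ee [443.8  92.8  17. ] yaw 13.3 F [ 3.5 -0.7 -9.5] M [-0.138 -0.507  0.087]
red [306.6 167. ] [ 12  40 264] [484.2 107.7  23.4] lid floor: [481.2 107.5   8. ] dir -160.0
red [310.5 199. ] [ 6  5 30] [464.1 100.5  23.4] lid floor: [459.3  99.6   8. ] dir -167.0
red [219.5 214.7] [ 12  11 104] [439.3 157.1  23.4] lid floor: [432.3 161.3   8. ] dir -156.5
red [406.5 222.9] [ 12  11 101] [462.6  33.7  23.4] lid floor: [457.8  27.    8. ] dir -161.2
```

At 19 mm it goes rigid (the pull reads −9.5 N), so it is locked in the notch. Unload, open and retreat straight up.

Request:
carry_out --targets "0 0 0.05 0 0 0 0; 0 0 0.02 0 0 -0.3 0; 0 0 0 0 0 0 0; 0 0 0 0 0 0 0"

```text
time_s: 26.08
ee_pos: [443.8, 92.8, 16.8]
tcp_rot: [0.0, 0.993, 0.119, -0.0]
wrist_force: [2.3, -1.8, -4.0]
width: 39.5
finger_force: 46.0
```

Request:
carry_out --targets "0 0 0 0 0 0 1; 0 0 0 0 0 0 1; 0 0 0 0 0 0 1; 0 0 0 0 0 0 1; 0 0 0 0 0 0 1"

```text
time_s: 26.5
ee_pos: [444.1, 93.0, 17.0]
tcp_rot: [-0.0, 0.993, 0.119, 0.0]
wrist_force: [0.2, 0.1, -0.5]
width: 70.5
finger_force: 0.0
```

Request:
carry_out --targets "0 0 0 0 0 0 1; 0 0 0 0 0 0 1; 0 0 0 0 0 0 1; 0 0 -1 0 0 0 1; 0 0 -2 0 0 0 1"

```text
time_s: 26.92
ee_pos: [441.8, 93.0, 45.7]
tcp_rot: [-0.0, 0.993, 0.119, -0.002]
wrist_force: [0.0, 0.7, 0.5]
width: 87.9
finger_force: 0.0
```

Request:
carry_out --targets "0 0 -3 0 0 0 1; 0 0 -3 0 0 0 1; 0 0 -3 0 0 0 1; 0 0 0 0 0 0 1; 0 0 0 0 0 0 1"

```text
time_s: 27.33
ee_pos: [445.6, 92.9, 139.2]
tcp_rot: [0.0, 0.993, 0.119, 0.002]
wrist_force: [0.3, -0.3, -0.7]
width: 88.4
finger_force: 0.0
```

Run:
```python
from h import *
o,p,R=pose(); print(p); c=get_calibration("wrist"); bgr=capture("wrist")[:,:,::-1].copy(); cv2.imwrite("pics/w38.png",bgr)
hsv=cv2.cvtColor(bgr,cv2.COLOR_BGR2HSV);H,S,V=[hsv[...,i].astype(int) for i in range(3)]
n,l,s,ce=cv2.connectedComponentsWithStats((((H<8)|(H>172))&(S>110)&(V>50)).astype(np.uint8))
for i in range(1,n):
    if s[i,4]>15: print(ce[i].round(1),s[i],px2w(c,*ce[i],23).round(1),px2w(c,*ce[i],8).round(1))
cv2.imwrite("pics/final.png",bgr)
```

```text
[445.6013417   92.86676907 139.23886993]
[309.9 147.4] [307 136   7  24  85] [484.1 107.6  23. ] [482.4 107.5   8. ]
[254.4 178.9] [251 176   7   7  39] [436.5 158.8  23. ] [432.4 161.2   8. ]
[372.6 184.8] [369 182   8   7  39] [460.8  31.1  23. ] [457.9  27.    8. ]
[320.2 223.9] [318 218   5  12  41] [402.2  75.9  23. ] [396.3  74.2   8. ]
```

View pics/final.png

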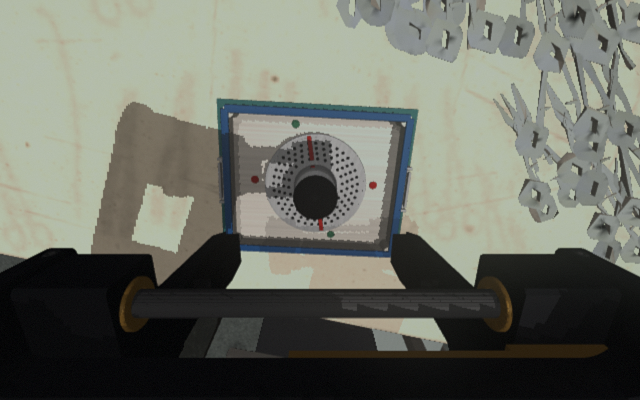

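The final view shows the retainer flat and centred in the lid, with its bars at (310,147) and (320,224), pointing close to the green dots. The gripper is clear of it.

```bash
python3 -c "
from cell import workorder
print(workorder.finish_job())"
```

```text
the job is handed in; nothing more can be done
None
```

The retainer is fitted and sprung up into its locked position (underside about 19 mm, rigid when pulled), and the job was handed in at about 27 s; the pressing peaked near 20 N (about 23 N on the seal) and the stop was loaded once to 0.70 N·m, about 0.35 over the turning moment.

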